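# Check the open ink tubs and hand them over to the press

### The arm

A 7-joint arm with a two-finger parallel gripper is mounted at the origin on the work surface. World frame = base frame: x ahead of the robot, y to its left, z up, the work surface at z = 0. Lengths are in m, angles in degrees, forces in N, time in s.
With the tool pointing down it reaches from about 0.4 to 0.85 m from the base axis. Payload 10.4 kg.
Tool frame: the origin (TCP) lies on the centre line of the jaws, within the pads' length; the fingertips stand 8 mm ahead of it and the grasp point (between the pads) lies 11 mm behind it (arm.tips_ahead is the distance from the TCP to the fingertips, in m); z points along the fingers, y is the direction in which the jaws open and shut (so a half turn about z gives the same grasp; the last joint's range is limited). The gripper opens to 87 mm and grips with 3 to 60 N. Pads are 19 mm wide; open, the fingers measure 117 mm over their backs; the gripper's body (75 mm by 190 mm) begins 51 mm behind the grasp point.
Start: joints at [66.543, 19.034, -3.707, 83.658, 1.238, 77.344, -5.071], TCP at [0.236, -0.579, 0.206] pointing down, gripper open.
Joint ranges: [-148.97, 148.97], [-28.65, 121.19], [-84.17, 76.75], [9.2, 138.47], [-72.65, 252.65], [3.7, 117.97], [-149.18, 149.18]. Speed limits (degrees/s): [127.2, 127.2, 159.86, 159.86, 180, 180, 180].

### API

Orientations are given as a 3x3 rotation matrix whose columns are the frame's x, y, z axes.
In Python, from rig import arm gives the robot as it stands.
- The arm moves only by the tool carry_out, never from a script. Its argument "motion" is a list of rows, each a list of 7 numbers: the shift along the tool's x, y, z in m, then the turn, a rotation vector about the tool's x, y, z in rad, then the closure, from -1 (fully open) to 1 (shut). A call has 1 to 10 rows; each row is the pose to reach, as a shift and turn from the pose commanded when the call began, along the tool's axes at that moment; what a row does not reach only later rows make up. A row lasts 1/12 s, in which the tool goes at most 41.7 mm and 7.16 degrees, less where a joint would pass 70% of its speed; a pose out of reach is approached as far as the arm can. A call with a gripper value outside its range is refused whole. The fingers move at their own pace and stop on an object; the grip force is fixed at half the most. Time passes only in rows, so rows that repeat a pose let the fingers close. It gives the time, the measured TCP pose, the force and the opening at its end, in the units of the state.
- arm.state(): the state, without advancing time (a new reading comes with each control period).
- arm.read_camera(name): name is "scene" or "top"; returns the picture (480x640x3 uint8, red, green, blue); there is no depth.
- arm.get_calibration(name): a dict with "camera_matrix" (3x3 intrinsics, pixels), "k1" (the pictures are not rectified: a ray, as slopes to the right and down, at radius r is drawn at 1 + k1 r^2 times it, then the intrinsics apply), "rvec" (rotation vector, rad) and "tvec" (3), from world to camera coordinates, as OpenCV has them. Camera axes: x right, y down, z forward; pixel columns grow to the right and rows downward; lengths in m; the calibration is good to about 2 mm. A picture is of the moment at which its call begins. get_calibration takes no time and is no camera call.
- arm.job_done(): hands the job in, once; it reports no verdict.
The state is a dict: "clock": time; "joint_positions": joint angles; "qvel": joint speeds; "joint_efforts": joint torques, N m; "tool_pos": TCP position; "orientation": TCP orientation; "force": force on the tool from outside, world axes, zero at the start; "ft_torque": the same for the moment, N m; "opening": finger opening in m.
Only numpy, scipy, OpenCV 4.12 (cv2) and the standard library are available. Lean on these libraries where they do the work, as an engineer would, in place of code of your own. Each camera call takes 0.05 s, during which the arm holds its last target.

### The job

Check the two or three open ink tubs for grit: take the spatula from its rack and dip its tip to about a centimetre above the bottom of every tub for about half a second, the widest tub (mild base) first and the narrowest (strong tint) last so that it needs no washing between, then dip it just as deep in the steel wash pot and hang it back in the rack by its collar. After that slide the checked tubs, without lifting or tipping them, into the place outlined with masking tape, each standing wholly within the outline (the tape itself counts as inside). Leave the wash pot, lids, roll of tape, closed jar, swatch book and scraper where they are.

Things in the scene. Friction and masses are not known exactly. Their poses are not given: they have to be found in the camera images.
- spatula: ink spatula, loose, 110 g, hanging tip down in the rack. Origin: centre of its collar's underside, z up along the handle. Collar: steel disc 34 mm across, 5 thick. Above it a round wooden handle 22 mm across, z = 5 to 105 mm; below it a round neck 10 mm across to z = -35, then a flat blade 18 mm wide (along y), 2.5 thick, to the round tip at z = -130
- spatula_tip (a point): the end of the spatula's blade, 130 mm below its origin
- rack: fixed steel rack, base 130 x 100 mm, rear post, and a flat fork 6 mm thick, its top 160 mm up. The slot, 18 mm wide between prongs 22 mm wide, is open at the front (rack's -x) and runs from 38 mm before to 36 mm behind the seat. Lift the spatula 10 to 25 mm, then draw it 65 mm or more along the rack's -x; hang it in reverse. Origin on the table under the seat, z up
- rack_seat (a point): where the spatula's origin belongs: on top of the fork, over the slot, 160 mm above the table; axes as the rack
- wash_pot: loose open steel beaker, 74 mm across outside, wall 3 mm, 85 mm high, floor 5 mm thick, about 0.7 kg; the spatula is rinsed here (the liquid is not simulated). Origin: centre of its underside, z up
- tub_wide: widest open white plastic ink tub, loose, may be absent: 104 mm across at the rim (98 mm at the foot), 58 mm high, wall and floor 4 mm, about 0.2 kg; only dark ink stain is seen on its floor. Origin: centre of its underside, z up
- tub_mid: middle open ink tub, like the wide one, may be absent: 82 mm across at the rim (76 at the foot), 50 mm high, wall and floor 4 mm, about 0.16 kg. Origin: centre of its underside
- tub_narrow: narrowest open ink tub, may be absent: 62 mm across at the rim (56 at the foot), 44 mm high, wall and floor 4 mm, about 0.11 kg. Origin: centre of its underside
- tape_place: hand-over place: a rectangle outlined on the table with flat masking tape 19 mm wide (no thickness to speak of), 190 mm along its x and 460 mm along its y over the tape's outer edges. Origin: its centre, on the table
- lid_wide: bystander: loose flat tub lid, 108 mm across, 6 mm thick; origin under its centre
- lid_mid: bystander: loose flat tub lid, 86 mm across, 6 mm thick; origin under its centre
- tape_roll: bystander: roll of masking tape lying flat, 100 mm across, 24 mm high; origin under its centre
- ink_jar: bystander: closed ink jar, 66 mm across, 75 mm high; origin under its centre
- scraper: bystander: flat plastic ink scraper, 100 mm along its x, 60 mm along y, 5 mm thick; origin under its centre
- swatch_book: bystander: colour swatch book, 120 mm along its x, 45 mm along y, 16 mm high; origin under its centre
Things that resemble listed ones, but are neither listed nor needed, are in the scene too. What is shaped like the rack but purple is not meant. Leave any turquoise look-alike of the tub_wide alone.

How it is judged:
By the outcome, as a careful person would: the job done as asked, in the order asked, and still so for the second after the job is handed in, with the robot touching nothing.
Of tub_wide, tub_mid, tub_narrow only 2 to 3 are there at a start; the rules pass over those that are not, and their reading is None.
At some moment in a run one of tub_wide, tub_mid, tub_narrow may be knocked a few centimetres aside while the robot is not near it.
It also fails if it takes over 210 s, if anything falls off the work surface, if the arm or the gripper's body presses on something with over 40 N, if the wrist force passes 120 N, or if a joint passes its speed limit or range.

## Working session

There is one attempt and no reset: what is moved stays moved. The work goes in short steps, Python scripts to look and compute and a tool call to move; the robot and the scene stay as the last step left them, time stands still between calls to the robot, and variables do not carry over. Pictures are saved under pics/ and viewed, and the job is handed in when it is done.

Besides the shell and the picture viewer there is one more tool, called after "Request:" as name(argument=value, ...) on one line, values as JSON. carry_out: Moves the arm, as the interface text tells. Its arguments: {"type":"object","properties":{"motion":{"type":"array"}},"required":["motion"]}

```bash
ls; mkdir -p pics
cat > h.py <<'E'
import numpy as np, cv2
from rig import arm
def cal(n):
    c=arm.get_calibration(n); R=cv2.Rodrigues(np.array(c['rvec'],float))[0]
    return np.array(c['camera_matrix'],float),float(c['k1']),R,np.array(c['tvec'],float).ravel()
def proj(n,P):
    K,k1,R,t=cal(n); P=np.atleast_2d(P)
    d=np.array([k1,0,0,0,0.]); return cv2.projectPoints(P.astype(float),cv2.Rodrigues(R)[0],t,K,d)[0].reshape(-1,2)
def unp(n,uv,z):
    K,k1,R,t=cal(n); uv=np.atleast_2d(np.array(uv,float))
    x=cv2.undistortPointsIter(uv.reshape(-1,1,2),K,np.array([k1,0,0,0,0.]),None,None,(3,50,1e-10)).reshape(-1,2)
    r=np.c_[x,np.ones(len(x))]@R; c=-R.T@t
    return c+r*((z-c[2])/r[:,2])[:,None]
def snap(n,f):
    im=arm.read_camera(n); cv2.imwrite('pics/'+f+'.png',im[:,:,::-1]); return im
E
python3 - <<'E'
from h import *
snap('scene','s0');snap('top','t0')
s=arm.state();print(s)
for n in('scene','top'):
    K,k,R,t=cal(n);print(n,K.round(1).tolist(),k,(-R.T@t).round(3),R.round(2).tolist())
E
```

```text
pics
{'clock': 0.1, 'joint_positions': array([66.54315368, 19.06707541, -3.70430651, 83.70070124,  1.23855034,
       77.34194311, -5.07033537]), 'qvel': array([-0.11416088, -0.06969465, -0.05021345, -0.20039254, -0.10462008,
       -0.00453082,  0.06798013]), 'joint_efforts': array([ 1.81724397e-03, -6.24544215e+01,  2.50576698e-02, -3.90717494e+01,
       -6.13631378e-02,  3.66096874e-02,  6.46608032e-05]), 'tool_pos': array([ 0.23559721, -0.57851271,  0.20495142]), 'orientation': array([[ 9.26127348e-01,  3.77210610e-01, -5.38764911e-04],
       [ 3.77210985e-01, -9.26126706e-01,  1.09418951e-03],
       [-8.62246805e-05, -1.21658687e-03, -9.99999256e-01]]), 'force': array([0.10828245, 0.46743216, 0.4524367 ]), 'ft_torque': array([ 0.03919939,  0.03584675, -0.00840375]), 'opening': 0.08691346896821288}
scene [[603.5, 0.0, 323.4], [0.0, 603.5, 231.3], [0.0, 0.0, 1.0]] -0.16699739883246437 [ 1.145 -0.917  0.932] [[0.82, 0.57, -0.01], [0.32, -0.47, -0.82], [-0.47, 0.67, -0.57]]
top [[527.6, 0.0, 315.4], [0.0, 527.6, 229.2], [0.0, 0.0, 1.0]] -0.15475567351844147 [3.710e-01 1.000e-03 1.509e+00] [[0.02, -1.0, 0.0], [-1.0, -0.02, -0.08], [0.08, 0.0, -1.0]]
```

View pics/t0.png

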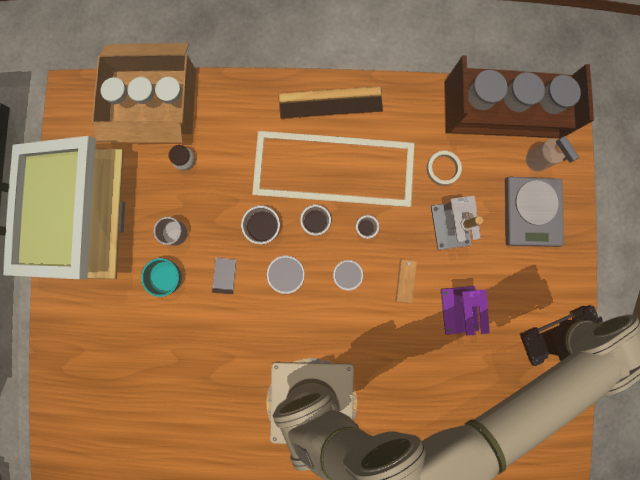

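View pics/s0.png

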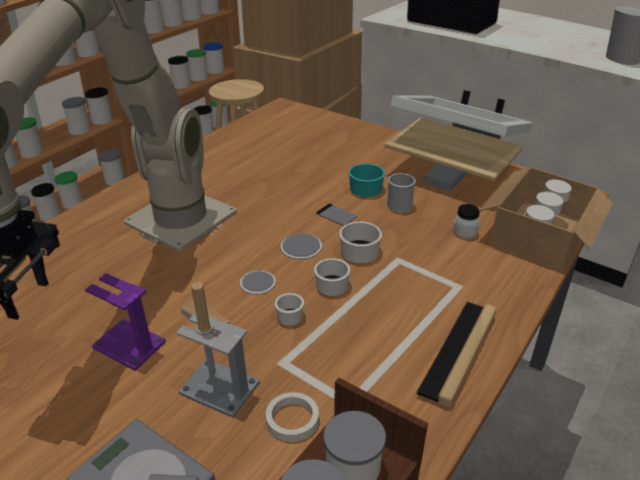

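Run:
```python
import cv2,numpy as np
t=cv2.imread('pics/t0.png');s=cv2.imread('pics/s0.png')
a=cv2.resize(t[185:260,420:500],None,fx=7,fy=7,interpolation=3)
b=cv2.resize(s[270:420,160:270],None,fx=4,fy=4,interpolation=3)[:, :]
cv2.imwrite('pics/ca.png',a);cv2.imwrite('pics/cb.png',b)
cv2.imwrite('pics/cc.png',cv2.resize(t[120:300,130:420],None,fx=2.75,fy=2.75,interpolation=3))
```

```text
(no output)
```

View pics/ca.png

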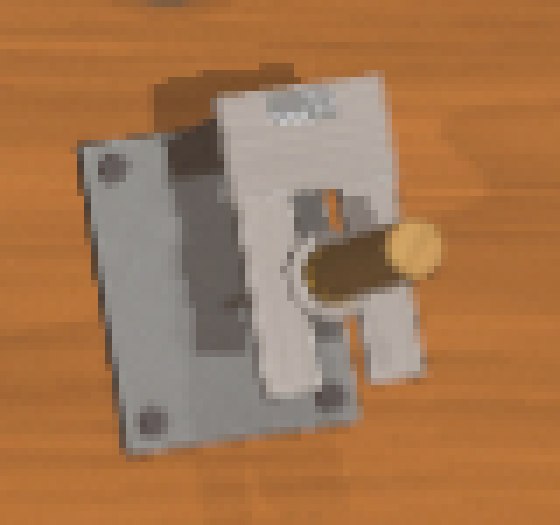

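View pics/cb.png

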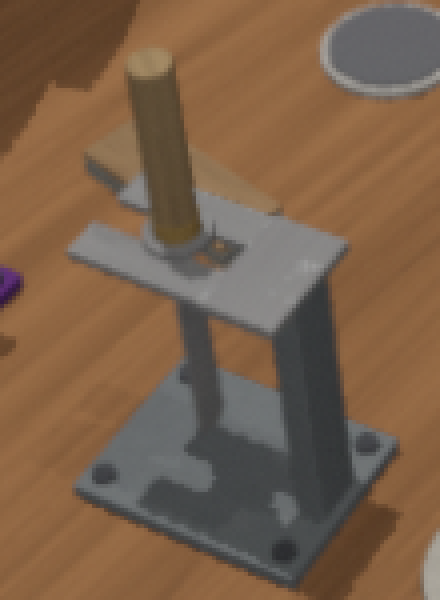

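View pics/cc.png

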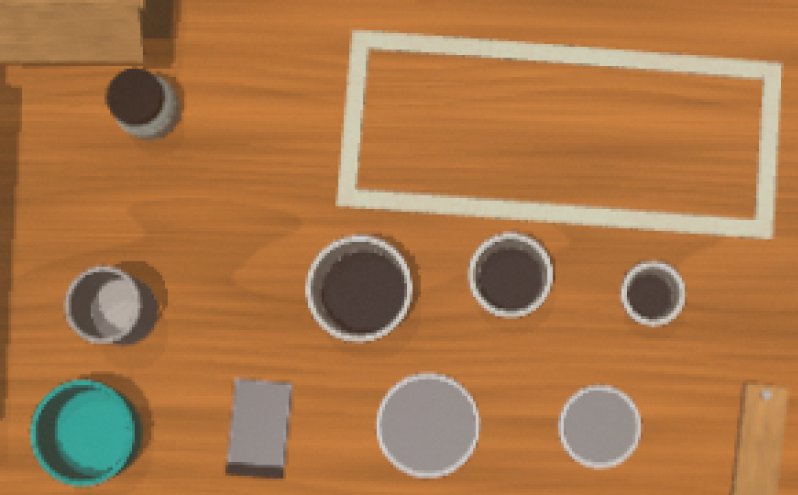

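Run:
```python
from h import *
def T(p,f,o): return (np.array(p,float)+.5)/f-.5+np.array(o)
ca=lambda p:T(p,7,(420,185)); cb=lambda p:T(p,4,(160,270)); cc=lambda p:T(p,2.75,(130,120))
print('fork',unp('top',[ca(p) for p in[(265,397),(217,98),(383,72),(424,378)]],.16).round(4).tolist())
print('base',unp('top',[ca(p) for p in[(127,455),(79,143),(358,418)]],.005).round(4).tolist())
print('htop',unp('top',ca((413,249)),.265),unp('scene',cb((152,63)),.265))
print('collar',unp('top',ca((325,268)),.165),unp('scene',cb((174,240)),.165))
print('scene fork',unp('scene',[cb(p) for p in[(68,250),(275,326),(349,244)]],.16).round(4).tolist())
for n,p,z in[('wide',(360,288),.058),('mid',(511,275),.05),('nar',(653,294),.044),('wash',(104,305),.085),('turq',(84,433),.058)]:
    print(n,unp('top',cc(p),z).round(4), unp('top',cc((p[0]+(52 if n=='wide' else 41),p[1])),z).round(4))
print('tape',unp('top',[cc(p) for p in[(352,31),(782,63),(773,238),(337,205)]],0).round(4).tolist())
print('jar etc')
for p in [(428,425),(600,427),(258,430)]: print(unp('top',cc(p),.006).round(3))
print(unp('top',[(444,168)],.024))
```

```text
fork [[0.4594, -0.3675, 0.16], [0.5706, -0.3494, 0.16], [0.5822, -0.4131, 0.16], [0.4678, -0.4282, 0.16]]
base [[0.4445, -0.352, 0.005], [0.5732, -0.3314, 0.005], [0.4617, -0.4493, 0.005]]
htop [[ 0.50463532 -0.39108087  0.265     ]] [[ 0.50582135 -0.39342712  0.265     ]]
collar [[ 0.50745879 -0.38894303  0.165     ]] [[ 0.50752448 -0.39970289  0.165     ]]
scene fork [[0.468, -0.4298, 0.16], [0.578, -0.4097, 0.16], [0.5709, -0.3515, 0.16]]
wide [[0.5009 0.1531 0.058 ]] [[0.5021 0.1007 0.058 ]]
mid [[0.5182 0.0015 0.05  ]] [[ 0.5191 -0.0399  0.05  ]]
nar [[ 0.5027 -0.143   0.044 ]] [[ 0.5037 -0.1849  0.044 ]]
wash [[0.4759 0.4063 0.085 ]] [[0.4768 0.3646 0.085 ]]
turq [[0.3477 0.4294 0.058 ]] [[0.349 0.387 0.058]]
tape [[0.7813, 0.1771, 0.0], [0.7577, -0.283, 0.0], [0.5688, -0.2735, 0.0], [0.5932, 0.1862, 0.0]]
jar etc
[[0.365 0.084 0.006]]
[[ 0.367 -0.094  0.006]]
[[0.355 0.26  0.006]]
[[ 0.67934932 -0.36593085  0.024     ]]
```

Request:
carry_out(motion=[[0, 0, -0.04, 0, 0, 0, -1], [0, 0, -0.08, 0, 0, 0.05, -1], [0, 0, -0.12, 0, 0, 0.15, -1], [0.08, -0.018, -0.13, 0, 0, 0.25, -1], [0.12, -0.027, -0.13, 0, 0, 0.35, -1], [0.16, -0.036, -0.13, 0, 0, 0.387, -1], [0.2, -0.045, -0.13, 0, 0, 0.387, -1], [0.24, -0.054, -0.13, 0, 0, 0.387, -1], [0.28, -0.063, -0.13, 0, 0, 0.387, -1], [0.3196, -0.0717, -0.13, 0, 0, 0.387, -1]])

```text
clock: 0.93
tool_pos: [0.4762, -0.411, 0.3354]
orientation: [[1.0, -0.0, -0.0], [-0.0, -1.0, 0.0], [-0.0, -0.0, -1.0]]
force: [-0.0, -0.4, -0.2]
opening: 0.0872
```

Request:
carry_out(motion=[[0, 0, 0, 0, 0, 0, -1], [0, 0, 0, 0, 0, 0, -1], [0, 0, 0, 0, 0, 0, -1]])

```text
clock: 1.18
tool_pos: [0.4745, -0.4129, 0.3351]
orientation: [[1.0, -0.0, -0.001], [-0.0, -1.0, -0.0], [-0.001, 0.0, -1.0]]
force: [-0.9, -0.3, 0.9]
opening: 0.0869
```

Run:
```python
from h import *
im=snap('scene','s1');t=snap('top','t1')
s=arm.state();print(s['tool_pos'],s['orientation'].round(4),s['joint_positions'])
cv2.imwrite('pics/s1c.png',cv2.resize(im[150:420,100:350,::-1],None,fx=2.2,fy=2.2,interpolation=3))
```

```text
[ 0.47353329 -0.41388976  0.33551151] [[ 1.0e+00 -2.7e-03 -6.0e-04]
 [-2.7e-03 -1.0e+00 -5.0e-04]
 [-6.0e-04  6.0e-04 -1.0e+00]] [ 43.82678721  18.29164714  -9.40302274  69.43609306   2.98887283
  92.51062861 -55.1338526 ]
```

View pics/s1c.png

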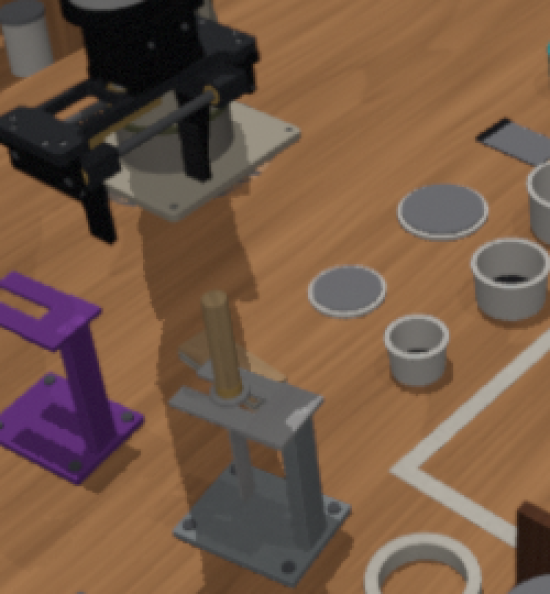

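Request:
carry_out(motion=[[0.0315, -0.022, 0, 0, 0, 0, -1], [0.0315, -0.022, 0, 0, 0, 0, -1], [0.0315, -0.022, 0, 0, 0, 0, -1], [0.0315, -0.022, 0.03, 0, 0, 0, -1], [0.0315, -0.022, 0.06, 0, 0, 0, -1], [0.0315, -0.022, 0.09, 0, 0, 0, -1], [0.0315, -0.022, 0.1165, 0, 0, 0, -1], [0.0315, -0.022, 0.1165, 0, 0, 0, -1], [0.0315, -0.022, 0.1165, 0, 0, 0, -1], [0.0315, -0.022, 0.1165, 0, 0, 0, -1]])

```text
clock: 2.12
tool_pos: [0.5063, -0.3918, 0.2213]
orientation: [[1.0, -0.002, 0.002], [-0.002, -1.0, -0.002], [0.002, 0.002, -1.0]]
force: [-0.4, 0.1, 0.7]
opening: 0.0871
```

Run:
```python
from h import *
im=snap('scene','s2');t=snap('top','t2')
s=arm.state();print(s['tool_pos'],s['force'])
cv2.imwrite('pics/s2c.png',np.hstack([cv2.resize(im[200:380,130:280,::-1],None,fx=2.6,fy=2.6,interpolation=3),cv2.resize(t[160:340,400:550,::-1],None,fx=2.6,fy=2.6,interpolation=3)]))
```

```text
[ 0.50698564 -0.39154225  0.22167793] [ 0.39039881 -0.21280158  0.40457597]
```

View pics/s2c.png

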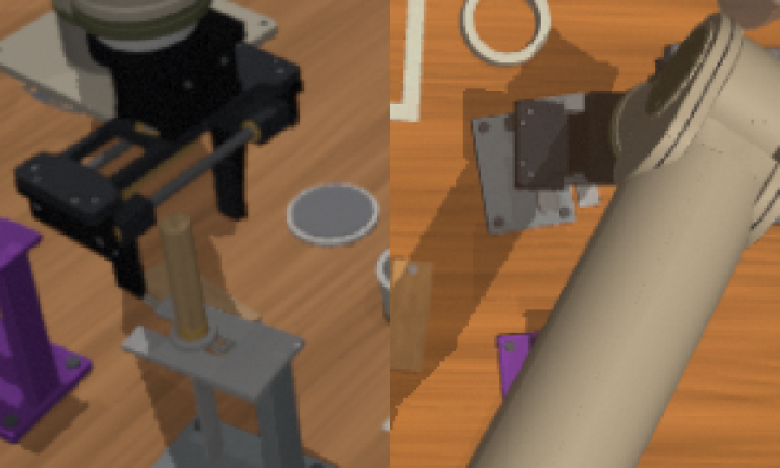

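Run:
```python
from h import *
f=lambda P:((proj('scene',P)-[130,200]+.5)*2.6-.5).round(0).tolist()
x,y=.507,-.3915
print('tips',f([[x,y-.0435,.2137],[x,y+.0435,.2137],[x,y-.0585,.2137],[x,y+.0585,.2137]]))
print('axis',f([[.505,-.392,z] for z in(.165,.2137,.265)]))
im=cv2.imread('pics/s2.png');cv2.imwrite('pics/s2d.png',cv2.resize(im[230:340,120:240],None,fx=6,fy=5.4,interpolation=3))
```

```text
tips [[144.0, 315.0], [233.0, 245.0], [128.0, 328.0], [247.0, 234.0]]
axis [[196.0, 330.0], [187.0, 279.0], [177.0, 221.0]]
```

View pics/s2d.png

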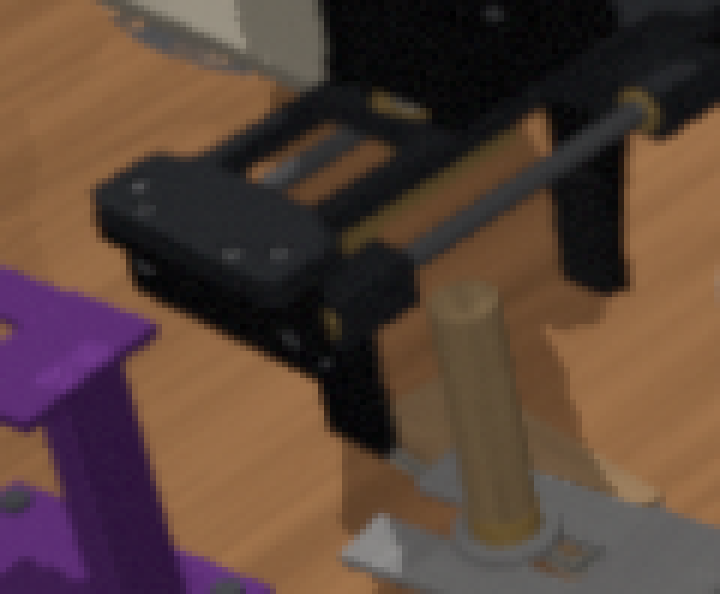

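Run:
```python
from h import *
print(arm.tips_ahead)
f=lambda P:((proj('scene',P)-[100,150]+.5)*2.2-.5).round(0).tolist()
x,y=.474,-.4135
for z in(.3275,.35): print('tips',f([[x,y-.0435,z],[x,y+.0435,z],[x,y-.0585,z],[x,y+.0585,z]]))
# 3D solve of fingertips from both initial pictures
f=lambda P:proj('scene',P).round(0).tolist()
R=np.array([[.926,.377,0],[.377,-.926,0],[0,0,-1]]);p=np.array([.2356,-.5785,.205])
print(f([p+R@[0,a,.008] for a in(-.0435,.0435,-.0585,.0585)]))
print(proj('top',[p+R@[0,a,.008] for a in(-.0435,.0435,-.0585,.0585)]).round(0).tolist())
im=cv2.imread('pics/t0.png');a=cv2.resize(im[290:370,510:620],None,fx=3.6,fy=3.6,interpolation=3)
im=cv2.imread('pics/s0.png');b=cv2.resize(im[200:330,0:90],None,fx=3.6,fy=3.6,interpolation=3)
o=np.zeros((480,740,3),np.uint8);o[:a.shape[0],:a.shape[1]]=a;o[:b.shape[0],400:400+b.shape[1]]=b
cv2.imwrite('pics/f0.png',o)
```

```text
0.008
tips [[114.0, 263.0], [197.0, 206.0], [99.0, 273.0], [211.0, 197.0]]
tips [[109.0, 239.0], [193.0, 183.0], [94.0, 249.0], [207.0, 174.0]]
[[45.0, 296.0], [19.0, 326.0], [49.0, 291.0], [15.0, 332.0]]
[[526.0, 336.0], [555.0, 323.0], [520.0, 338.0], [560.0, 321.0]]
```

View pics/f0.png

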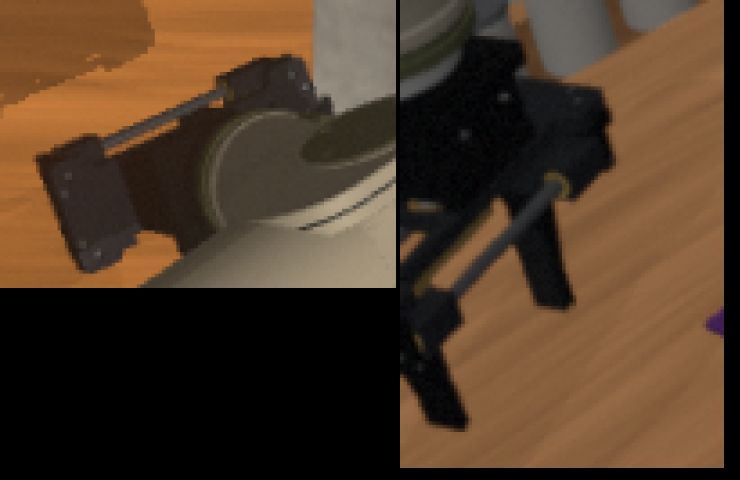

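Run:
```python
from h import *
t=cv2.imread('pics/t2.png');cv2.imwrite('pics/t2c.png',cv2.resize(t[180:260,430:510],None,fx=7,fy=7,interpolation=3))
for z in(.25,.28,.3,.32): print(z,unp('top',[(448,215.8)],z))
K,k,R,tt=cal('scene');print(R)
```

```text
0.25 [[ 0.51499592 -0.31958139  0.25      ]]
0.28 [[ 0.51157373 -0.31194435  0.28      ]]
0.3 [[ 0.50929228 -0.30685298  0.3       ]]
0.32 [[ 0.50701082 -0.30176162  0.32      ]]
[[ 0.81864914  0.57425439 -0.0067444 ]
 [ 0.3235441  -0.47087913 -0.82072655]
 [-0.47448162  0.66970497 -0.57128141]]
```

View pics/t2c.png

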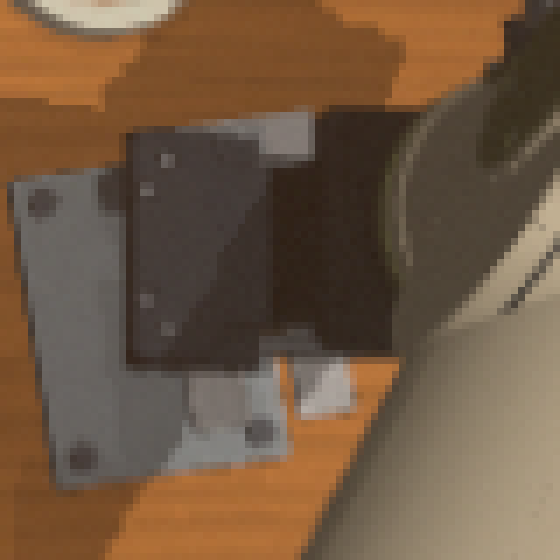

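Run:
```python
from h import *
q=[(120+a/6,230+b/5.4) for a,b in[(100,190),(155,155),(330,235),(270,305)]]
for z in(.29,.31,.33,.35): print(z,unp('scene',q,z)[:,:2].round(3).tolist())
q=[(429.8+a/7,179.8+b/7) for a,b in[(128,133),(128,368),(270,140),(270,360)]]
for z in(.29,.31,.33,.35): print(z,unp('top',q,z)[:,:2].round(3).tolist())
```

```text
0.29 [[0.401, -0.436], [0.401, -0.414], [0.475, -0.413], [0.487, -0.447]]
0.31 [[0.425, -0.451], [0.424, -0.43], [0.496, -0.429], [0.507, -0.462]]
0.33 [[0.448, -0.466], [0.447, -0.445], [0.517, -0.444], [0.528, -0.476]]
0.35 [[0.471, -0.481], [0.47, -0.461], [0.538, -0.46], [0.548, -0.491]]
0.29 [[0.551, -0.31], [0.471, -0.31], [0.55, -0.359], [0.475, -0.358]]
0.31 [[0.548, -0.305], [0.47, -0.305], [0.547, -0.353], [0.473, -0.352]]
0.33 [[0.545, -0.299], [0.468, -0.299], [0.544, -0.347], [0.472, -0.347]]
0.35 [[0.542, -0.294], [0.466, -0.294], [0.541, -0.341], [0.47, -0.341]]
```

Request:
carry_out(motion=[[-0.001, 0, 0.005, 0, 0, 0, -1], [-0.0015, 0, 0.01, 0, 0, 0, -1], [-0.0015, 0, 0.01, 0, 0, 0, -1], [-0.0015, 0, 0.01, 0, 0, 0, 1], [-0.0015, 0, 0.01, 0, 0, 0, 1], [-0.0015, 0, 0.01, 0, 0, 0, 1], [-0.0015, 0, 0.01, 0, 0, 0, 1], [-0.0015, 0, 0.01, 0, 0, 0, 1], [-0.0015, 0, 0.01, 0, 0, 0, 1], [-0.0015, 0, 0.01, 0, 0, 0, 1]])

```text
clock: 3.05
tool_pos: [0.5049, -0.3906, 0.2092]
orientation: [[1.0, -0.0, 0.0], [-0.0, -1.0, -0.0], [0.0, 0.0, -1.0]]
force: [0.8, 0.5, 0.1]
opening: 0.0481
```

Run:
```python
from h import *
im=snap('scene','s3')
s=arm.state();print(s['tool_pos'],s['force'],s['opening'],s['clock'])
cv2.imwrite('pics/s3c.png',cv2.resize(im[220:380,120:280,::-1],None,fx=3.7,fy=3.7,interpolation=3))
```

```text
[ 0.5049326  -0.39051495  0.20912704] [ 0.28120652 -0.61056777 -0.22084916] 0.04420561002821895 3.1
```

View pics/s3c.png

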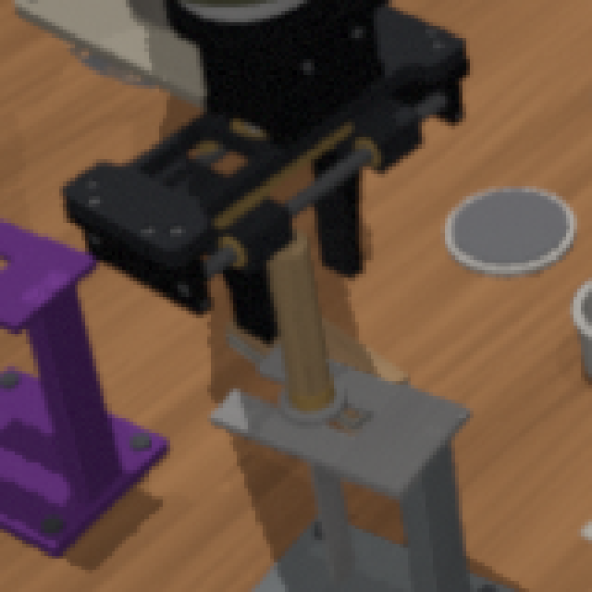

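Request:
carry_out(motion=[[0, 0, 0, 0, 0, 0, 1], [0, 0, 0, 0, 0, 0, 1], [0, 0, 0, 0, 0, 0, 1], [0, 0, 0, 0, 0, 0, 1], [0, 0, 0, 0, 0, 0, 1], [0, 0, 0, 0, 0, 0, 1], [0, 0, 0, 0, 0, 0, 1]])

```text
clock: 3.68
tool_pos: [0.5048, -0.3905, 0.209]
orientation: [[1.0, -0.0, -0.0], [-0.0, -1.0, 0.0], [-0.0, -0.0, -1.0]]
force: [-0.4, 0.3, -0.5]
opening: 0.0213
```

Run:
```python
from h import *
im=snap('scene','s4')
s=arm.state();print(s['tool_pos'],s['force'],s['opening'],s['clock'])
cv2.imwrite('pics/s4c.png',cv2.resize(im[220:380,120:280,::-1],None,fx=3.7,fy=3.7,interpolation=3))
```

```text
[ 0.50485195 -0.39048119  0.2089902 ] [ 0.59050874 -0.62980578 -0.27615331] 0.020962593133909607 3.7333
```

View pics/s4c.png

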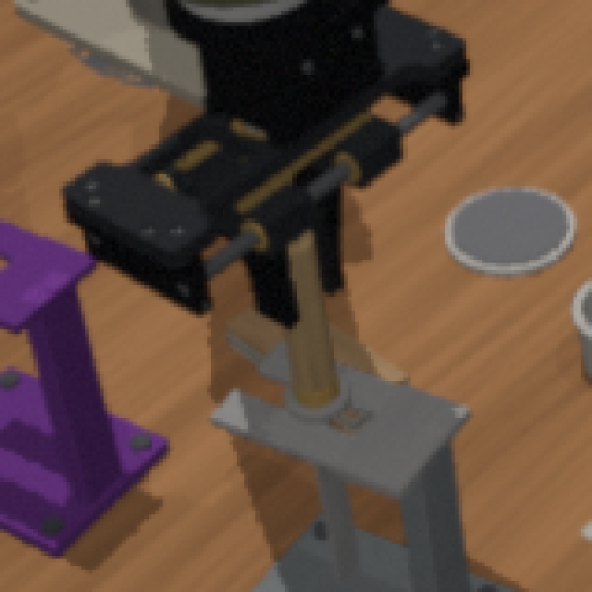

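Request:
carry_out(motion=[[0, 0, 0, 0, 0, 0, 1], [0, 0, 0, 0, 0, 0, 1], [0, 0, 0, 0, 0, 0, 1]])

```text
clock: 3.98
tool_pos: [0.5049, -0.3905, 0.2091]
orientation: [[1.0, -0.0, 0.0], [-0.0, -1.0, -0.0], [0.0, 0.0, -1.0]]
force: [0.3, 0.1, -1.7]
opening: 0.0214
```

Run:
```python
from h import *
im=snap('scene','s5')
s=arm.state();print(s['tool_pos'],s['force'],s['opening'],s['clock'])
cv2.imwrite('pics/s5c.png',cv2.resize(im[260:350,160:240,::-1],None,fx=6.5,fy=6.5,interpolation=3))
print((proj('scene',[[.5048,-.3905,z] for z in (.165,.2,.212,.23,.25,.265)])-[160,260])*6.5)
```

```text
[ 0.50491722 -0.39049586  0.20912016] [-0.69682322  0.43338043 -1.1099898 ] 0.0212771481981251 4.0333
[[296.00216893 430.09891748]
 [280.1724591  338.30457242]
 [274.63866459 305.97755966]
 [266.23480606 256.64597331]
 [256.75077988 200.62429941]
 [249.53582255 157.75444068]]
```

View pics/s5c.png

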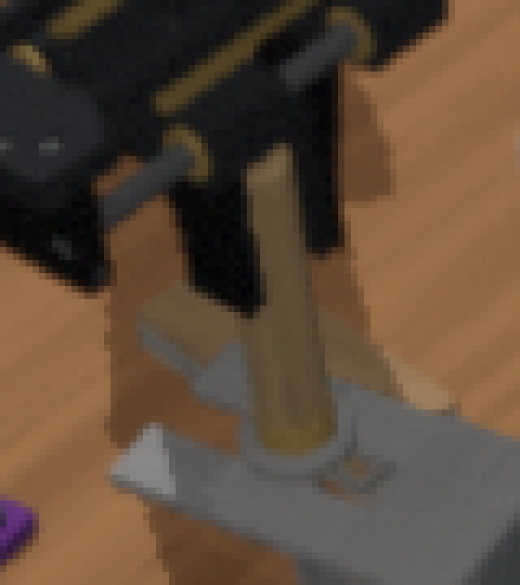

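Request:
carry_out(motion=[[0, 0, -0.004, 0, 0, 0, 1], [0, 0, -0.008, 0, 0, 0, 1], [0, 0, -0.012, 0, 0, 0, 1], [0, 0, -0.016, 0, 0, 0, 1], [0, 0, -0.017, 0, 0, 0, 1], [0, 0, -0.017, 0, 0, 0, 1], [0, 0, -0.017, 0, 0, 0, 1]])

```text
clock: 4.62
tool_pos: [0.5049, -0.3905, 0.2261]
orientation: [[1.0, -0.0, 0.0], [-0.0, -1.0, -0.0], [0.0, 0.0, -1.0]]
force: [0.3, -0.2, -0.6]
opening: 0.0209
```

Run:
```python
from h import *
im=snap('scene','s6')
s=arm.state();print(s['tool_pos'],s['force'],s['opening'],s['clock'])
cv2.imwrite('pics/s6c.png',cv2.resize(im[260:410,160:260,::-1],None,fx=4,fy=4,interpolation=3))
```

```text
[ 0.50483236 -0.39048249  0.22594549] [-0.74571528  1.06787423 -0.92592297] 0.02157063228045783 4.6667
```

View pics/s6c.png

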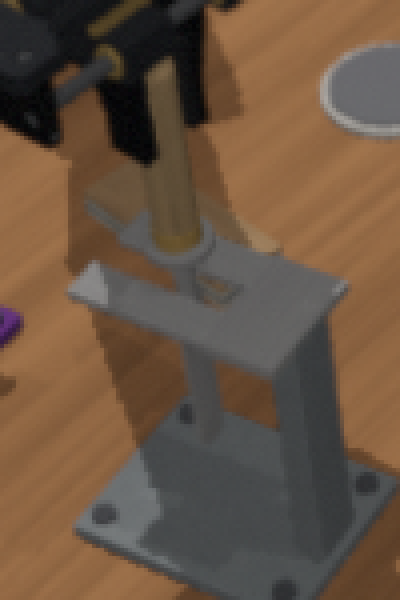

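Request:
carry_out(motion=[[-0.01, 0.0016, 0, 0, 0, 0, 1], [-0.02, 0.0032, 0, 0, 0, 0, 1], [-0.03, 0.0047, 0, 0, 0, 0, 1], [-0.04, 0.0063, 0, 0, 0, 0, 1], [-0.05, 0.0079, 0, 0, 0, 0, 1], [-0.06, 0.0095, 0, 0, 0, 0, 1], [-0.07, 0.011, 0, 0, 0, 0, 1], [-0.078, 0.0123, 0, 0, 0, 0, 1], [-0.078, 0.0123, 0, 0, 0, 0, 1], [-0.078, 0.0123, 0, 0, 0, 0, 1]])

```text
clock: 5.5
tool_pos: [0.4266, -0.403, 0.2263]
orientation: [[1.0, -0.001, 0.0], [-0.001, -1.0, -0.0], [0.0, 0.0, -1.0]]
force: [0.8, 0.3, -0.7]
opening: 0.0212
```

Request:
carry_out(motion=[[0, 0, -0.01, 0, 0, 0, 1], [0, 0, -0.025, 0, 0, 0, 1], [0, 0, -0.04, 0, 0, 0, 1], [0, 0, -0.055, 0, 0, 0, 1], [0, 0, -0.07, 0, 0, 0, 1], [0, 0, -0.07, 0, 0, 0, 1], [0, 0, -0.07, 0, 0, 0, 1]])

```text
clock: 6.08
tool_pos: [0.4278, -0.4027, 0.2968]
orientation: [[1.0, 0.001, 0.002], [0.001, -1.0, -0.001], [0.002, 0.001, -1.0]]
force: [0.4, 0.4, -0.7]
opening: 0.0211
```

Run:
```python
from h import *
im=snap('scene','s7');t=snap('top','t7')
s=arm.state();print(s['tool_pos'],s['force'],s['opening'],s['clock'],s['orientation'].round(4).tolist())
p=s['tool_pos']
cv2.imwrite('pics/s7c.png',cv2.resize(im[180:400,90:250,::-1],None,fx=2.7,fy=2.7,interpolation=3))
print(((proj('scene',[p+[0,0,a] for a in(.056,-.049,-.179)])-[90,180])*2.7).round())
```

```text
[ 0.42697063 -0.40241451  0.29513471] [ 0.86787899 -0.50445851 -0.44225099] 0.02137738990176434 6.1833 [[1.0, 0.0003, -0.0008], [0.0003, -1.0, 0.0009], [-0.0008, -0.0009, -1.0]]
[[175. 141.]
 [201. 270.]
 [231. 410.]]
```

View pics/s7c.png

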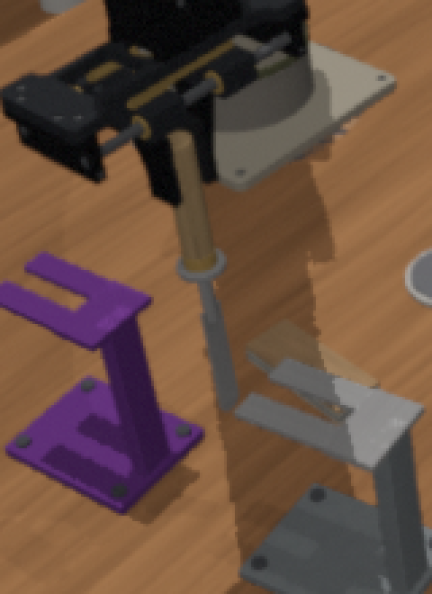

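View pics/t7.png

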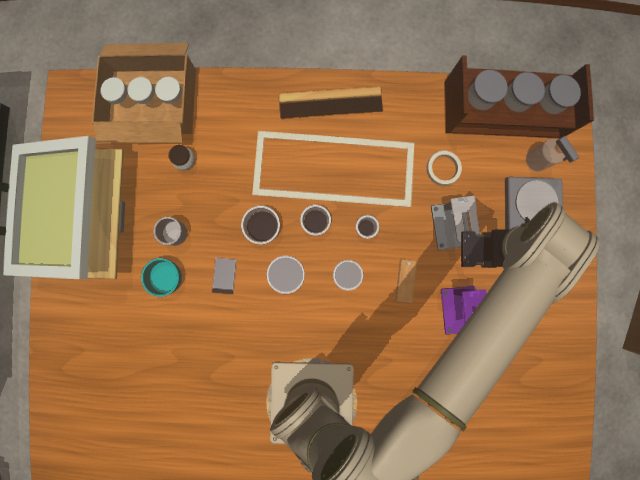

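Request:
carry_out(motion=[[0.002, -0.015, 0, 0, 0, 0, 1], [0.004, -0.035, 0, 0, 0, 0, 1], [0.008, -0.06, 0, 0, 0, 0, 1], [0.012, -0.085, 0, 0, 0, 0, 1], [0.018, -0.11, 0, 0, 0, 0, 1], [0.024, -0.135, 0, 0, 0, 0, 1], [0.03, -0.16, 0, 0, 0, 0, 1], [0.036, -0.185, 0, 0, 0, 0, 1], [0.042, -0.21, 0, 0, 0, 0, 1], [0.048, -0.235, 0, 0, 0, 0, 1]])

```text
clock: 7.02
tool_pos: [0.4746, -0.1657, 0.2953]
orientation: [[1.0, 0.0, -0.001], [0.0, -1.0, 0.0], [-0.001, -0.0, -1.0]]
force: [0.2, -0.3, -1.7]
opening: 0.0211
```

Request:
carry_out(motion=[[0.002, -0.025, 0, 0, 0, 0, 1], [0.004, -0.05, 0, 0, 0, 0, 1], [0.006, -0.075, 0, 0, 0, 0, 1], [0.008, -0.1, 0, 0, 0, 0, 1], [0.01, -0.125, 0, 0, 0, 0, 1], [0.012, -0.15, 0, 0, 0, 0, 1], [0.014, -0.175, 0, 0, 0, 0, 1], [0.016, -0.2, 0, 0, 0, 0, 1], [0.018, -0.225, 0, 0, 0, 0, 1], [0.02, -0.25, 0, 0, 0, 0, 1]])

```text
clock: 7.85
tool_pos: [0.4942, 0.0839, 0.2953]
orientation: [[1.0, 0.0, -0.001], [0.0, -1.0, -0.0], [-0.001, 0.0, -1.0]]
force: [1.0, 0.7, -0.9]
opening: 0.0214
```

Run:
```python
from h import *
im=snap('scene','s8');t=snap('top','t8')
s=arm.state();print(s['tool_pos'],s['force'],s['opening'],s['clock'],s['orientation'].round(4).tolist())
```

```text
[0.49379271 0.08738416 0.29540776] [-1.05255446  0.74233992 -1.14074069] 0.021301631007099312 7.95 [[1.0, 0.0068, -0.001], [0.0068, -1.0, 0.0014], [-0.001, -0.0014, -1.0]]
```

View pics/t8.png

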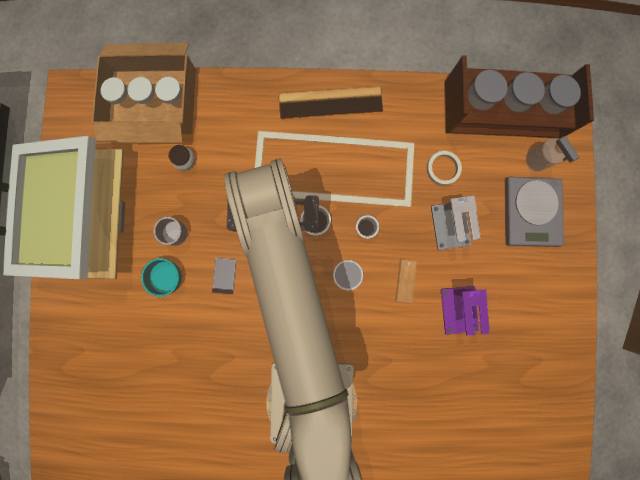

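View pics/s8.png

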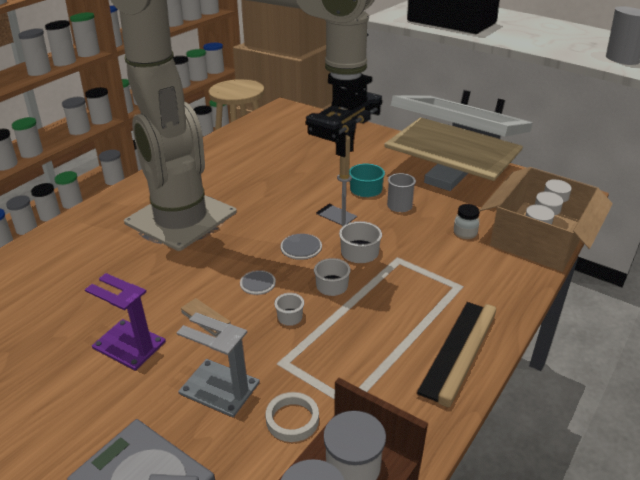

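Request:
carry_out(motion=[[0.003, -0.025, 0, 0, 0, 0, 1], [0.005, -0.05, 0, 0, 0, 0, 1], [0.007, -0.066, 0, 0, 0, 0, 1], [0.007, -0.066, 0, 0, 0, 0, 1], [0.007, -0.066, 0.01, 0, 0, 0, 1], [0.007, -0.066, 0.03, 0, 0, 0, 1], [0.007, -0.066, 0.05, 0, 0, 0, 1], [0.007, -0.066, 0.07, 0, 0, 0, 1], [0.007, -0.066, 0.085, 0, 0, 0, 1], [0.007, -0.066, 0.096, 0, 0, 0, 1]])

```text
clock: 8.78
tool_pos: [0.501, 0.1462, 0.1974]
orientation: [[1.0, -0.002, -0.002], [-0.002, -1.0, -0.002], [-0.002, 0.002, -1.0]]
force: [0.1, -0.8, -0.5]
opening: 0.0211
```

Run:
```python
from h import *
im=snap('scene','s9')
s=arm.state();print(s['tool_pos'],s['force'],s['opening'],s['clock'],s['tool_pos'][2]-.179)
cv2.imwrite('pics/s9c.png',cv2.resize(im[120:280,280:440,::-1],None,fx=3.7,fy=3.7,interpolation=3))
```

```text
[0.50041334 0.14618615 0.19602871] [-0.39048448 -0.20742365 -3.78506812] 0.021332804334472277 8.8333 0.017028708947474464
```

View pics/s9c.png

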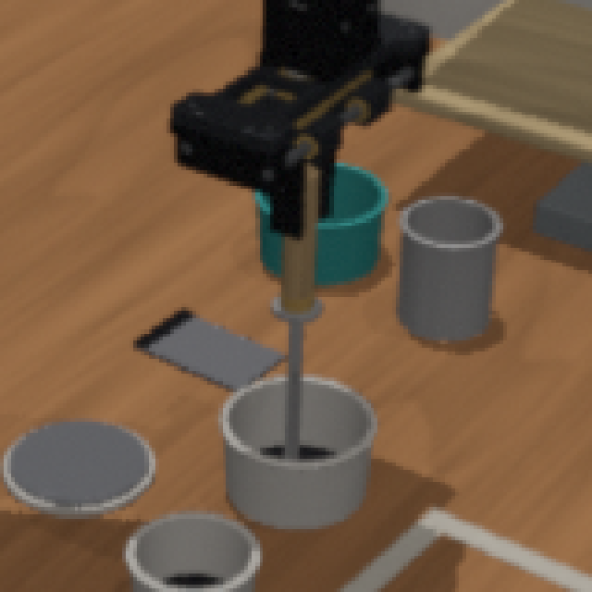

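Request:
carry_out(motion=[[0, -0.004, 0.002, 0, 0, 0, 1], [0, -0.004, 0.0025, 0, 0, 0, 1], [0, -0.004, 0.0025, 0, 0, 0, 1], [0, -0.004, 0.0025, 0, 0, 0, 1], [0, -0.004, 0.0025, 0, 0, 0, 1], [0, -0.004, 0.0025, 0, 0, 0, 1], [0, -0.004, 0.0025, 0, 0, 0, 1]])

```text
clock: 9.42
tool_pos: [0.5021, 0.1522, 0.1978]
orientation: [[1.0, -0.0, 0.0], [-0.0, -1.0, -0.0], [0.0, 0.0, -1.0]]
force: [0.4, 0.3, -1.1]
opening: 0.0213
```

Run:
```python
from h import *
im=snap('scene','s10')
s=arm.state();print(s['tool_pos'],s['force'],s['opening'],s['clock'],s['tool_pos'][2]-.179)
p=s['tool_pos']
cv2.imwrite('pics/s10c.png',cv2.resize(im[180:270,320:400,::-1],None,fx=6,fy=6,interpolation=3))
print(((proj('scene',[p+[0,0,a] for a in(-.049,-.084,-.179)])-[320,180])*6).round())
```

```text
[0.50210931 0.15217398 0.1977718 ] [-0.66655016  0.21468867 -1.64924862] 0.02116969021206586 9.4667 0.01877179701727172
[[251. 137.]
 [248. 209.]
 [242. 396.]]
```

View pics/s10c.png

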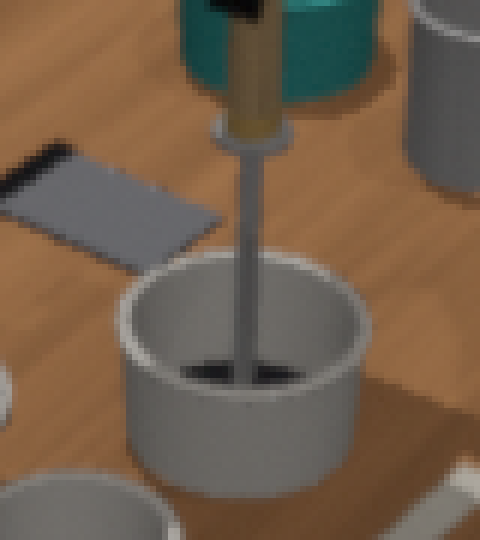

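Request:
carry_out(motion=[[0, 0, 0.003, 0, 0, 0, 1], [0, 0, 0.005, 0, 0, 0, 1], [0, 0, 0.005, 0, 0, 0, 1], [0, 0, 0.005, 0, 0, 0, 1], [0, 0, 0.005, 0, 0, 0, 1], [0, 0, 0.005, 0, 0, 0, 1], [0, 0, 0.005, 0, 0, 0, 1], [0, 0, 0.005, 0, 0, 0, 1], [0, 0, 0.005, 0, 0, 0, 1]])

```text
clock: 10.22
tool_pos: [0.502, 0.1522, 0.1926]
orientation: [[1.0, -0.0, 0.0], [-0.0, -1.0, -0.0], [0.0, 0.0, -1.0]]
force: [-0.8, 0.0, -1.0]
opening: 0.0211
```

Request:
carry_out(motion=[[0, 0, -0.01, 0, 0, 0, 1], [0, 0, -0.025, 0, 0, 0, 1], [0, 0, -0.04, 0, 0, 0, 1], [0, 0, -0.055, 0, 0, 0, 1], [0, 0, -0.07, 0, 0, 0, 1], [0, 0, -0.085, 0, 0, 0, 1], [0, 0, -0.095, 0, 0, 0, 1], [0, 0, -0.1, 0, 0, 0, 1], [0, 0, -0.1, 0, 0, 0, 1]])

```text
clock: 10.97
tool_pos: [0.5024, 0.1524, 0.2937]
orientation: [[1.0, -0.0, 0.002], [-0.0, -1.0, 0.0], [0.002, -0.0, -1.0]]
force: [0.1, -0.0, -0.8]
opening: 0.0213
```

Run:
```python
from h import *
im=snap('scene','s11');t=snap('top','t11')
s=arm.state();print(s['tool_pos'],s['force'],s['opening'],s['clock'],s['orientation'].round(4).tolist())
p=s['tool_pos']
cv2.imwrite('pics/s11c.png',cv2.resize(im[90:350,240:420,::-1],None,fx=2.3,fy=2.3,interpolation=3))
print(((proj('scene',[p+[0,0,a] for a in(-.049,-.084,-.179)])-[240,90])*2.3).round())
```

```text
[0.50185424 0.15208668 0.29207737] [-0.24292207 -0.16314421 -1.63798984] 0.021481701843247998 11.0667 [[1.0, -0.0002, -0.0005], [-0.0002, -1.0, -0.0002], [-0.0005, 0.0002, -1.0]]
[[282. 181.]
 [281. 211.]
 [279. 288.]]
```

View pics/s11c.png

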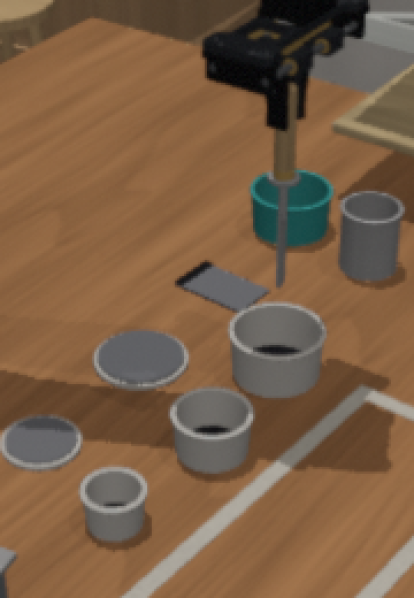

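Request:
carry_out(motion=[[0.001, 0.01, 0, 0, 0, 0, 1], [0.003, 0.03, 0, 0, 0, 0, 1], [0.006, 0.055, 0, 0, 0, 0, 1], [0.009, 0.08, 0, 0, 0, 0, 1], [0.012, 0.105, 0, 0, 0, 0, 1], [0.014, 0.13, 0, 0, 0, 0, 1], [0.016, 0.1445, 0, 0, 0, 0, 1], [0.016, 0.1505, 0, 0, 0, 0, 1], [0.016, 0.1505, 0, 0, 0, 0, 1], [0.016, 0.1505, 0, 0, 0, 0, 1]])

```text
clock: 11.9
tool_pos: [0.5177, 0.0023, 0.2923]
orientation: [[1.0, 0.0, -0.001], [0.0, -1.0, 0.0], [-0.001, -0.0, -1.0]]
force: [0.7, 0.4, -0.9]
opening: 0.0215
```

Run:
```python
from h import *
im=snap('scene','s12');t=snap('top','t12')
s=arm.state();print(s['tool_pos'],s['clock'])
p=s['tool_pos']
cv2.imwrite('pics/s12c.png',cv2.resize(im[150:330,260:400,::-1],None,fx=3.3,fy=3.3,interpolation=3))
f=lambda P:((proj('scene',P)-[260,150])*3.3).round()
print(f([p+[0,0,-.179]]), f([[.5182,.0015,.05],[.5182,.0425,.05],[.5182,-.0395,.05]]))
```

```text
[0.51779456 0.00314399 0.29250258] 12.0
[[239. 319.]] [[238. 392.]
 [270. 363.]
 [205. 422.]]
```

View pics/s12c.png

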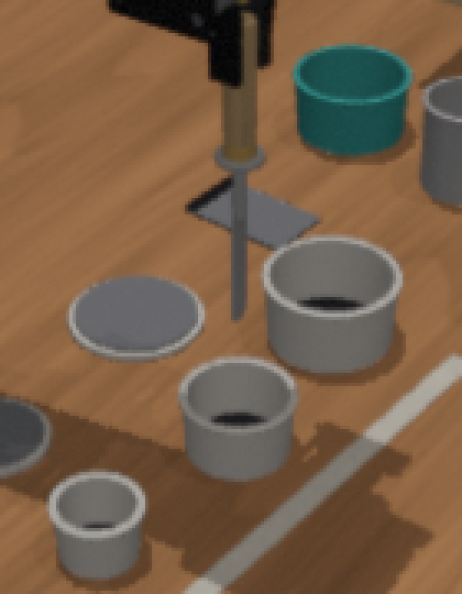

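Request:
carry_out(motion=[[0, 0, 0.01, 0, 0, 0, 1], [0, 0, 0.025, 0, 0, 0, 1], [0, 0, 0.04, 0, 0, 0, 1], [0, 0, 0.055, 0, 0, 0, 1], [0, 0, 0.07, 0, 0, 0, 1], [0, 0, 0.085, 0, 0, 0, 1], [0, 0, 0.094, 0, 0, 0, 1], [0, 0, 0.099, 0, 0, 0, 1], [0, 0, 0.099, 0, 0, 0, 1], [0, 0, 0.099, 0, 0, 0, 1]])

```text
clock: 12.83
tool_pos: [0.5181, 0.002, 0.1939]
orientation: [[1.0, 0.0, 0.0], [0.0, -1.0, 0.0], [0.0, -0.0, -1.0]]
force: [-0.6, 0.5, -0.1]
opening: 0.0212
```

Request:
carry_out(motion=[[0, 0, 0, 0, 0, 0, 1], [0, 0, 0, 0, 0, 0, 1], [0, 0, 0, 0, 0, 0, 1], [0, 0, 0, 0, 0, 0, 1], [0, 0, 0, 0, 0, 0, 1]])

```text
clock: 13.25
tool_pos: [0.5181, 0.0016, 0.1938]
orientation: [[1.0, -0.0, 0.0], [-0.0, -1.0, -0.0], [0.0, 0.0, -1.0]]
force: [-0.1, -0.4, -1.0]
opening: 0.0213
```

Run:
```python
from h import *
im=snap('scene','s13')
s=arm.state();print(s['tool_pos'],s['force'],s['clock'],s['tool_pos'][2]-.183)
cv2.imwrite('pics/s13c.png',cv2.resize(im[150:330,260:400,::-1],None,fx=3.3,fy=3.3,interpolation=3))
```

```text
[0.51804777 0.00162867 0.19374142] [-0.08947439  0.28401183 -1.07990939] 13.3 0.010741417829182087
```

View pics/s13c.png

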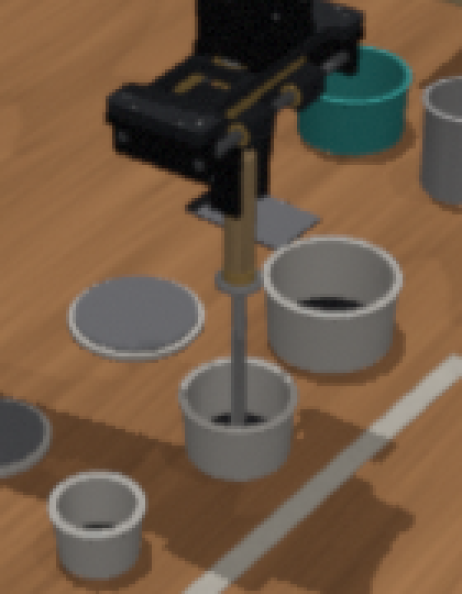

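Request:
carry_out(motion=[[0, 0, 0, 0, 0, 0, 1], [0, 0, -0.01, 0, 0, 0, 1], [0, 0, -0.025, 0, 0, 0, 1], [0, 0, -0.04, 0, 0, 0, 1], [0, 0, -0.055, 0, 0, 0, 1], [0, 0, -0.07, 0, 0, 0, 1], [0, 0, -0.085, 0, 0, 0, 1], [0, 0, -0.095, 0, 0, 0, 1], [0, 0, -0.099, 0, 0, 0, 1], [0, 0, -0.099, 0, 0, 0, 1]])

```text
clock: 14.13
tool_pos: [0.5184, 0.0017, 0.2936]
orientation: [[1.0, -0.0, 0.002], [-0.0, -1.0, -0.0], [0.002, 0.0, -1.0]]
force: [1.2, 0.2, -0.9]
opening: 0.0211
```

Request:
carry_out(motion=[[-0.001, 0.01, 0, 0, 0, 0, 1], [-0.003, 0.03, 0, 0, 0, 0, 1], [-0.006, 0.055, 0, 0, 0, 0, 1], [-0.009, 0.08, 0, 0, 0, 0, 1], [-0.012, 0.105, 0, 0, 0, 0, 1], [-0.014, 0.127, 0, 0, 0, 0, 1], [-0.015, 0.14, 0, 0, 0, 0, 1], [-0.015, 0.1445, 0, 0, 0, 0, 1], [-0.015, 0.1445, 0, 0, 0, 0, 1], [-0.015, 0.1445, 0, 0, 0, 0, 1]])

```text
clock: 14.97
tool_pos: [0.5031, -0.1416, 0.2923]
orientation: [[1.0, 0.001, -0.0], [0.001, -1.0, 0.001], [-0.0, -0.001, -1.0]]
force: [-0.0, 0.9, -1.1]
opening: 0.0213
```

Run:
```python
from h import *
im=snap('scene','s14');t=snap('top','t14')
s=arm.state();print(s['tool_pos'],s['clock'])
p=s['tool_pos']
cv2.imwrite('pics/s14c.png',cv2.resize(im[180:340,220:400,::-1],None,fx=3.6,fy=3.6,interpolation=3))
f=lambda P:((proj('scene',P)-[220,180])*3.6).round()
print(f([p+[0,0,-.179]]), f([[.5027,-.143,.044],[.5027,-.112,.044],[.5027,-.174,.044]]))
```

```text
[ 0.50324674 -0.1411647   0.29255771] 15.0667
[[248. 350.]] [[250. 439.]
 [281. 412.]
 [219. 467.]]
```

View pics/s14c.png

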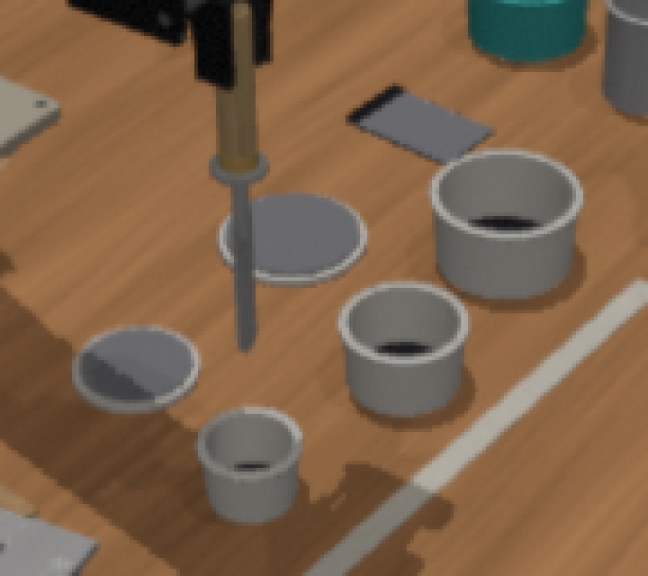

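Rim centre seen at (250,440), predicted (250,439). The tip is as predicted, so I go down.

Request:
carry_out(motion=[[0, 0, 0.01, 0, 0, 0, 1], [0, 0, 0.025, 0, 0, 0, 1], [0, 0, 0.04, 0, 0, 0, 1], [0, 0, 0.055, 0, 0, 0, 1], [0, 0, 0.07, 0, 0, 0, 1], [0, 0, 0.085, 0, 0, 0, 1], [0, 0, 0.094, 0, 0, 0, 1], [0, 0, 0.099, 0, 0, 0, 1], [0, 0, 0.099, 0, 0, 0, 1], [0, 0, 0.099, 0, 0, 0, 1]])

```text
clock: 15.9
tool_pos: [0.5032, -0.1426, 0.1939]
orientation: [[1.0, 0.0, 0.0], [0.0, -1.0, -0.0], [0.0, 0.0, -1.0]]
force: [-0.6, 0.2, -0.7]
opening: 0.0214
```

Request:
carry_out(motion=[[0, 0, 0, 0, 0, 0, 1], [0, 0, 0, 0, 0, 0, 1], [0, 0, 0, 0, 0, 0, 1], [0, 0, 0, 0, 0, 0, 1], [0, 0, 0, 0, 0, 0, 1]])

```text
clock: 16.32
tool_pos: [0.5031, -0.1429, 0.1938]
orientation: [[1.0, -0.0, 0.0], [-0.0, -1.0, -0.0], [0.0, 0.0, -1.0]]
force: [0.2, 0.2, -0.8]
opening: 0.0214
```

Run:
```python
from h import *
im=snap('scene','s15')
s=arm.state();print(s['tool_pos'],s['force'],s['clock'],s['tool_pos'][2]-.183)
cv2.imwrite('pics/s15c.png',cv2.resize(im[180:340,220:400,::-1],None,fx=3.6,fy=3.6,interpolation=3))
```

```text
[ 0.50303074 -0.14289316  0.19376753] [ 0.14890095  0.22270485 -0.67457201] 16.3667 0.010767534334963552
```

View pics/s15c.png

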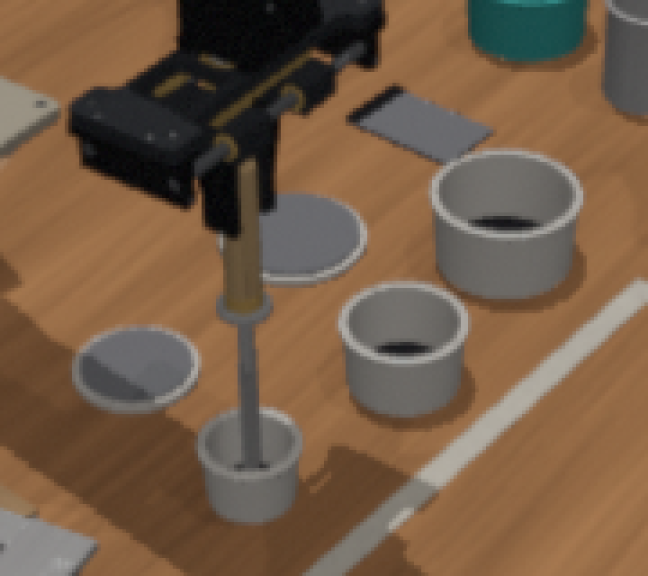

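Request:
carry_out(motion=[[0, 0, 0, 0, 0, 0, 1], [0, 0, -0.01, 0, 0, 0, 1], [0, 0, -0.025, 0, 0, 0, 1], [0, 0, -0.045, 0, 0, 0, 1], [0, 0, -0.065, 0, 0, 0, 1], [0, 0, -0.085, 0, 0, 0, 1], [0, 0, -0.105, 0, 0, 0, 1], [0, -0.002, -0.12, 0, 0, 0, 1], [0, -0.01, -0.12, 0, 0, 0, 1], [0, -0.03, -0.12, 0, 0, 0, 1]])

```text
clock: 17.2
tool_pos: [0.5031, -0.1147, 0.3143]
orientation: [[1.0, -0.004, 0.001], [-0.004, -1.0, -0.001], [0.001, 0.001, -1.0]]
force: [0.4, 0.1, -2.5]
opening: 0.0214
```

Request:
carry_out(motion=[[0, -0.025, 0, 0, 0, 0, 1], [0, -0.05, 0, 0, 0, 0, 1], [0, -0.075, 0, 0, 0, 0, 1], [0, -0.1, 0, 0, 0, 0, 1], [0, -0.125, 0, 0, 0, 0, 1], [0, -0.15, 0, 0, 0, 0, 1], [0, -0.175, 0, 0, 0, 0, 1], [0, -0.2, 0, 0, 0, 0, 1], [0, -0.225, 0, 0, 0, 0, 1], [0, -0.25, 0, 0, 0, 0, 1]])

```text
clock: 18.03
tool_pos: [0.5023, 0.1388, 0.3132]
orientation: [[1.0, 0.0, -0.0], [0.0, -1.0, -0.0], [-0.0, 0.0, -1.0]]
force: [0.7, -0.0, -1.1]
opening: 0.0213
```

Request:
carry_out(motion=[[-0.003, -0.025, 0, 0, 0, 0, 1], [-0.006, -0.05, 0, 0, 0, 0, 1], [-0.009, -0.075, 0, 0, 0, 0, 1], [-0.012, -0.1, 0, 0, 0, 0, 1], [-0.015, -0.125, 0, 0, 0, 0, 1], [-0.018, -0.15, 0, 0, 0, 0, 1], [-0.021, -0.175, 0, 0, 0, 0, 1], [-0.024, -0.2, 0, 0, 0, 0, 1], [-0.027, -0.22, 0, 0, 0, 0, 1], [-0.027, -0.235, 0, 0, 0, 0, 1]])

```text
clock: 18.87
tool_pos: [0.4741, 0.3747, 0.313]
orientation: [[1.0, 0.003, -0.001], [0.003, -1.0, 0.0], [-0.001, -0.0, -1.0]]
force: [-0.4, -0.4, -0.8]
opening: 0.0214
```

Run:
```python
from h import *
im=snap('scene','s16');t=snap('top','t16')
s=arm.state();print(s['tool_pos'],s['clock'],s['opening'])
p=s['tool_pos']
cv2.imwrite('pics/s16c.png',cv2.resize(im[50:230,330:490,::-1],None,fx=3.3,fy=3.3,interpolation=3))
f=lambda P:((proj('scene',P)-[330,50])*3.3).round()
print(f([p+[0,0,-.179]]), f([[.476,.4063,.085]]))
```

```text
[0.47397183 0.37514091 0.31267777] 18.9667 0.021073205468731385
[[218. 392.]] [[235. 428.]]
```

View pics/s16c.png

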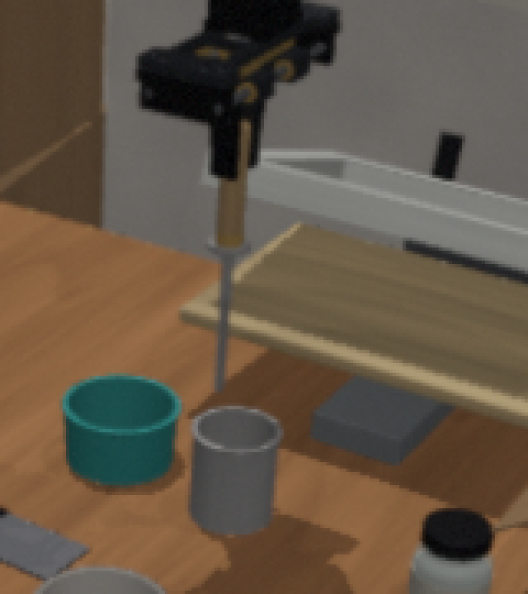

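Run:
```python
from h import *
for z in(0,.05,.1,.15,.2,.25): print(z,unp('top',[(117,277),(123,149),(95,137)],z)[:,:2].round(3).tolist(),unp('scene',[(386.5,145),(509,168)],z)[:,:2].round(3).tolist(), unp('scene',[(393,98),(528,128)],z)[:,:2].round(3).tolist())
t=cv2.imread('pics/t16.png');cv2.imwrite('pics/t16c.png',cv2.resize(t[130:300,80:260],None,fx=4,fy=3.5,interpolation=3))
```

```text
0 [[0.343, 0.577], [0.723, 0.58], [0.76, 0.671]] [[0.252, 0.719], [0.66, 0.808]] [[0.064, 1.099], [0.61, 1.147]]
0.05 [[0.344, 0.558], [0.711, 0.561], [0.747, 0.649]] [[0.3, 0.631], [0.686, 0.716]] [[0.122, 0.991], [0.639, 1.037]]
0.1 [[0.345, 0.539], [0.699, 0.542], [0.734, 0.627]] [[0.348, 0.544], [0.712, 0.623]] [[0.18, 0.882], [0.667, 0.926]]
0.15 [[0.346, 0.52], [0.688, 0.522], [0.721, 0.605]] [[0.396, 0.456], [0.738, 0.53]] [[0.238, 0.774], [0.696, 0.815]]
0.2 [[0.347, 0.5], [0.676, 0.503], [0.708, 0.583]] [[0.444, 0.368], [0.764, 0.438]] [[0.296, 0.666], [0.725, 0.704]]
0.25 [[0.348, 0.481], [0.665, 0.484], [0.695, 0.56]] [[0.492, 0.28], [0.79, 0.345]] [[0.354, 0.558], [0.753, 0.593]]
```

View pics/t16c.png

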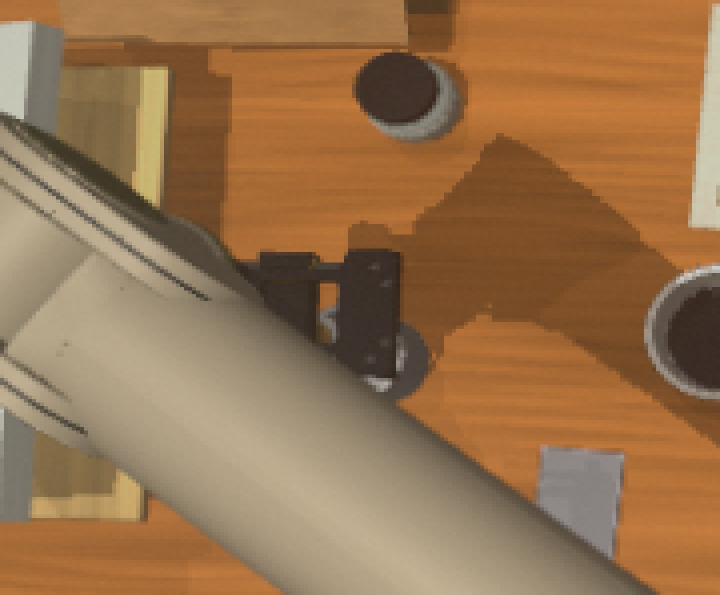

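Request:
carry_out(motion=[[0.001, -0.015, 0, 0, 0, 0, 1], [0.002, -0.031, 0, 0, 0, 0, 1], [0.002, -0.031, 0, 0, 0, 0, 1], [0.002, -0.031, 0, 0, 0, 0, 1], [0.002, -0.031, 0.01, 0, 0, 0, 1], [0.002, -0.031, 0.025, 0, 0, 0, 1], [0.002, -0.031, 0.04, 0, 0, 0, 1], [0.002, -0.031, 0.055, 0, 0, 0, 1], [0.002, -0.031, 0.065, 0, 0, 0, 1], [0.002, -0.031, 0.065, 0, 0, 0, 1]])

```text
clock: 19.8
tool_pos: [0.4778, 0.4013, 0.2459]
orientation: [[1.0, -0.001, -0.002], [-0.001, -1.0, -0.003], [-0.002, 0.003, -1.0]]
force: [-0.3, -0.5, -0.6]
opening: 0.0212
```

Run:
```python
from h import *
im=snap('scene','s17')
s=arm.state();print(s['tool_pos'],s['clock'],s['force'])
cv2.imwrite('pics/s17c.png',cv2.resize(im[50:230,330:490,::-1],None,fx=3.3,fy=3.3,interpolation=3))
```

```text
[0.47807817 0.40187403 0.24751494] 19.85 [ 0.37950083  0.38374524 -0.69600202]
```

View pics/s17c.png

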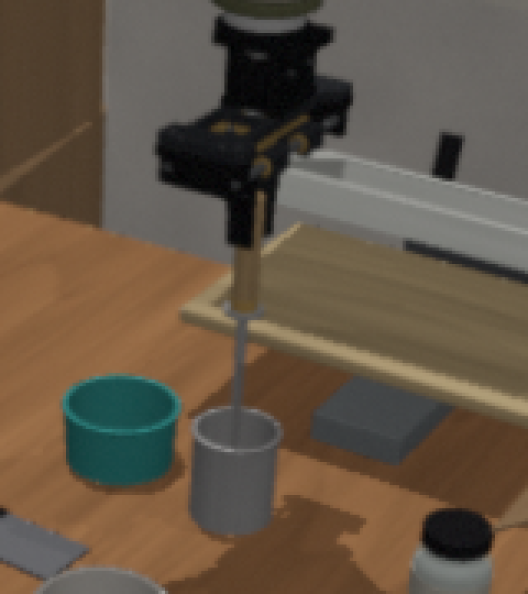

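Request:
carry_out(motion=[[-0.001, -0.004, 0.005, 0, 0, 0, 1], [-0.002, -0.004, 0.018, 0, 0, 0, 1], [-0.002, -0.004, 0.033, 0, 0, 0, 1], [-0.002, -0.004, 0.045, 0, 0, 0, 1], [-0.002, -0.004, 0.0535, 0, 0, 0, 1], [-0.002, -0.004, 0.0535, 0, 0, 0, 1], [-0.002, -0.004, 0.0535, 0, 0, 0, 1], [-0.002, -0.004, 0.0535, 0, 0, 0, 1]])

```text
clock: 20.52
tool_pos: [0.4763, 0.4076, 0.1959]
orientation: [[1.0, -0.0, 0.001], [-0.0, -1.0, 0.001], [0.001, -0.001, -1.0]]
force: [0.0, -0.5, -1.0]
opening: 0.0213
```

Run:
```python
from h import *
s=arm.state();print(s['tool_pos'],s['clock'],s['force'])
```

```text
[0.47631547 0.40755337 0.19591576] 20.5167 [ 0.01494299 -0.45661539 -1.04947442]
```

Request:
carry_out(motion=[[0, 0, 0.002, 0, 0, 0, 1], [0, 0, 0.002, 0, 0, 0, 1], [0, 0, 0.002, 0, 0, 0, 1], [0, 0, 0.002, 0, 0, 0, 1], [0, 0, 0.002, 0, 0, 0, 1], [0, 0, 0.002, 0, 0, 0, 1], [0, 0, 0.002, 0, 0, 0, 1], [0, 0, 0.002, 0, 0, 0, 1]])

```text
clock: 21.18
tool_pos: [0.4761, 0.4071, 0.1931]
orientation: [[1.0, -0.0, 0.0], [-0.0, -1.0, -0.0], [0.0, 0.0, -1.0]]
force: [0.2, 0.7, -0.8]
opening: 0.021
```

Request:
carry_out(motion=[[0, 0, -0.01, 0, 0, 0, 1], [0, 0, -0.025, 0, 0, 0, 1], [0, 0, -0.04, 0, 0, 0, 1], [0, 0, -0.055, 0, 0, 0, 1], [0, 0, -0.07, 0, 0, 0, 1], [0, 0, -0.085, 0, 0, 0, 1], [0, 0, -0.1, 0, 0, 0, 1], [0, 0, -0.115, 0, 0, 0, 1], [0, 0, -0.12, 0, 0, 0, 1], [0, 0, -0.12, 0, 0, 0, 1]])

```text
clock: 22.02
tool_pos: [0.4763, 0.4078, 0.3149]
orientation: [[1.0, -0.0, 0.002], [-0.0, -1.0, 0.002], [0.002, -0.002, -1.0]]
force: [1.4, -0.3, -1.6]
opening: 0.0211
```

Run:
```python
from h import *
im=snap('scene','s18');t=snap('top','t18')
s=arm.state();print(s['tool_pos'],s['clock'],s['force'])
```

```text
[0.47594855 0.40709307 0.31259791] 22.1167 [-0.77588304 -0.21826674 -1.56253369]
```

View pics/s18.png

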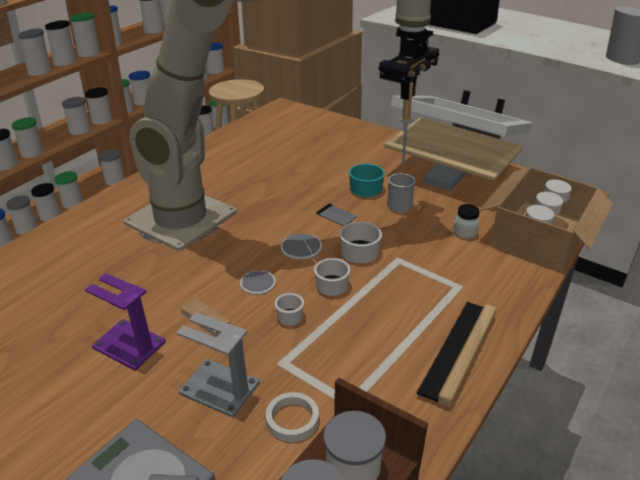

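Request:
carry_out(motion=[[0, 0.01, 0, 0, 0, 0, 1], [0, 0.03, 0, 0, 0, 0, 1], [0, 0.055, 0, 0, 0, 0, 1], [0, 0.08, 0, 0, 0, 0, 1], [0, 0.105, 0, 0, 0, 0, 1], [0, 0.13, 0, 0, 0, 0, 1], [0, 0.155, 0, 0, 0, 0, 1], [0, 0.18, 0, 0, 0, 0, 1], [0, 0.205, 0, 0, 0, 0, 1], [0, 0.23, 0, 0, 0, 0, 1]])

```text
clock: 22.95
tool_pos: [0.4754, 0.175, 0.3123]
orientation: [[1.0, -0.001, -0.001], [-0.001, -1.0, -0.001], [-0.001, 0.001, -1.0]]
force: [1.0, 0.9, -1.1]
opening: 0.0213
```

Request:
carry_out(motion=[[0, 0.025, 0, 0, 0, 0, 1], [0, 0.05, 0, 0, 0, 0, 1], [0, 0.075, 0, 0, 0, 0, 1], [0, 0.1, 0, 0, 0, 0, 1], [-0.003, 0.125, 0, 0, 0, 0, 1], [-0.006, 0.15, 0, 0, 0, 0, 1], [-0.009, 0.175, 0, 0, 0, 0, 1], [-0.012, 0.2, 0, 0, 0, 0, 1], [-0.015, 0.225, 0, 0, 0, 0, 1], [-0.018, 0.25, 0, 0, 0, 0, 1]])

```text
clock: 23.78
tool_pos: [0.4568, -0.0746, 0.3123]
orientation: [[1.0, -0.001, -0.001], [-0.001, -1.0, 0.0], [-0.001, -0.0, -1.0]]
force: [0.4, 0.7, -0.8]
opening: 0.021
```

Request:
carry_out(motion=[[-0.004, 0.025, 0, 0, 0, 0, 1], [-0.008, 0.05, 0, 0, 0, 0, 1], [-0.012, 0.075, 0, 0, 0, 0, 1], [-0.016, 0.1, 0, 0, 0, 0, 1], [-0.02, 0.125, 0, 0, 0, 0, 1], [-0.024, 0.15, 0, 0, 0, 0, 1], [-0.028, 0.175, 0, 0, 0, 0, 1], [-0.031, 0.2, 0, 0, 0, 0, 1], [-0.031, 0.225, 0, 0, 0, 0, 1], [-0.031, 0.25, 0, 0, 0, 0, 1]])

```text
clock: 24.62
tool_pos: [0.4255, -0.3243, 0.3124]
orientation: [[1.0, -0.001, -0.001], [-0.001, -1.0, 0.001], [-0.001, -0.001, -1.0]]
force: [0.7, 0.1, -0.1]
opening: 0.0215
```

Run:
```python
from h import *
s=arm.state();print(s['tool_pos'],s['clock'],s['force'],s['opening'])
```

```text
[ 0.42550188 -0.32430596  0.31237973] 24.6167 [ 0.7206397   0.10963451 -0.05467761] 0.02153625074792323
```

Request:
carry_out(motion=[[0.001, 0.02, 0, 0, 0, 0, 1], [0.001, 0.04, 0, 0, 0, 0, 1], [0.001, 0.06, 0, 0, 0, 0, 1], [0.001, 0.0765, 0, 0, 0, 0, 1], [0.001, 0.0765, 0.015, 0, 0, 0, 1], [0.001, 0.0765, 0.035, 0, 0, 0, 1], [0.001, 0.0765, 0.055, 0, 0, 0, 1], [0.001, 0.0765, 0.075, 0, 0, 0, 1], [0.001, 0.0765, 0.0863, 0, 0, 0, 1], [0.001, 0.0765, 0.0863, 0, 0, 0, 1]])

```text
clock: 25.45
tool_pos: [0.426, -0.3986, 0.2236]
orientation: [[1.0, -0.001, -0.004], [-0.001, -1.0, 0.003], [-0.004, -0.003, -1.0]]
force: [-0.3, -0.3, -1.3]
opening: 0.0215
```

Request:
carry_out(motion=[[0, 0, 0, 0, 0, 0, 1], [0, 0, 0, 0, 0, 0, 1], [0, 0, 0, 0, 0, 0, 1]])

```text
clock: 25.7
tool_pos: [0.4283, -0.3998, 0.2282]
orientation: [[1.0, -0.0, 0.002], [-0.0, -1.0, -0.001], [0.002, 0.001, -1.0]]
force: [-0.7, 0.3, -1.2]
opening: 0.0215
```

Run:
```python
from h import *
im=snap('scene','s19')
s=arm.state();p=s['tool_pos'];print(p,s['clock'],s['force'],s['opening'],s['orientation'].round(4).tolist())
cv2.imwrite('pics/s19c.png',cv2.resize(im[230:420,110:270,::-1],None,fx=3.1,fy=3.1,interpolation=3))
print(((proj('scene',[p+[0,0,a] for a in(-.049,-.179)])-[110,230])*3.1).round())
```

```text
[ 0.42832717 -0.39970828  0.22811329] 25.75 [ 1.22172662  0.79337481 -1.23459505] 0.02124320448739991 [[1.0, -0.0003, 0.0016], [-0.0003, -1.0, -0.0013], [0.0016, 0.0013, -1.0]]
[[192. 239.]
 [224. 388.]]
```

View pics/s19c.png

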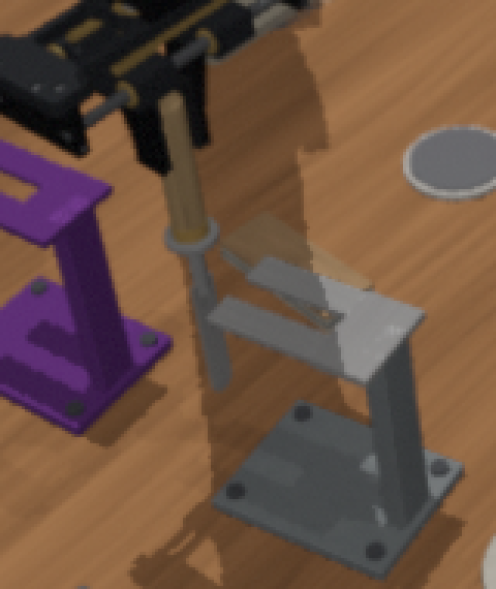

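Request:
carry_out(motion=[[0, 0.003, 0.001, 0, 0, 0, 1], [0, 0.003, 0.001, 0, 0, 0, 1], [0.008, 0.0017, 0.001, 0, 0, 0, 1], [0.016, 0.0005, 0.001, 0, 0, 0, 1], [0.024, -0.0008, 0.001, 0, 0, 0, 1], [0.032, -0.0021, 0.001, 0, 0, 0, 1], [0.04, -0.0033, 0.001, 0, 0, 0, 1], [0.04, -0.0033, 0.001, 0, 0, 0, 1], [0.04, -0.0033, 0.001, 0, 0, 0, 1]])

```text
clock: 26.5
tool_pos: [0.4685, -0.3957, 0.2256]
orientation: [[1.0, 0.001, -0.0], [0.001, -1.0, 0.0], [-0.0, -0.0, -1.0]]
force: [0.8, 0.1, -0.6]
opening: 0.0213
```

Run:
```python
from h import *
im=snap('scene','s20')
s=arm.state();p=s['tool_pos'];print(p,s['clock'],s['force'],s['opening'])
print('line y',-.3905-(.5049-p[0])*.158)
cv2.imwrite('pics/s20c.png',cv2.resize(im[260:390,140:260,::-1],None,fx=4.5,fy=4.5,interpolation=3))
```

```text
[ 0.46790131 -0.3959756   0.22563471] 26.55 [-0.29604584 -1.17901895 -1.31365865] 0.02117638749850709
line y -0.39634579375975776
```

View pics/s20c.png

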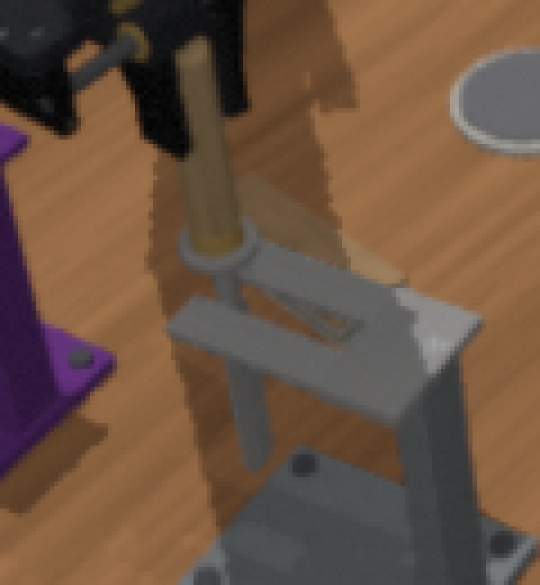

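Request:
carry_out(motion=[[0.008, -0.001, 0, 0, 0, 0, 1], [0.016, -0.0022, 0, 0, 0, 0, 1], [0.024, -0.0034, 0, 0, 0, 0, 1], [0.032, -0.0046, 0, 0, 0, 0, 1], [0.037, -0.0055, 0, 0, 0, 0, 1], [0.037, -0.0055, 0, 0, 0, 0, 1], [0.037, -0.0055, 0.005, 0, 0, 0, 1], [0.037, -0.0055, 0.01, 0, 0, 0, 1], [0.037, -0.0055, 0.014, 0, 0, 0, 1], [0.037, -0.0055, 0.014, 0, 0, 0, 1]])

```text
clock: 27.38
tool_pos: [0.504, -0.3905, 0.2104]
orientation: [[1.0, -0.001, -0.002], [-0.001, -1.0, 0.001], [-0.002, -0.001, -1.0]]
force: [-0.5, 0.3, -2.4]
opening: 0.0209
```

Run:
```python
from h import *
im=snap('scene','s21')
s=arm.state();p=s['tool_pos'];print(p,s['clock'],s['force'],s['opening'])
cv2.imwrite('pics/s21c.png',cv2.resize(im[260:390,140:260,::-1],None,fx=4.5,fy=4.5,interpolation=3))
```

```text
[ 0.50422889 -0.39052035  0.21100683] 27.4333 [-0.25974262  0.63886559 -1.21049353] 0.021132124343756605
```

View pics/s21c.png

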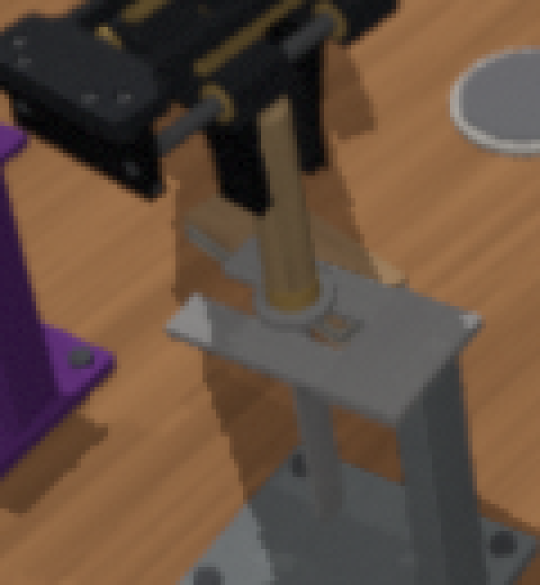

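Request:
carry_out(motion=[[0.0007, 0, 0.001, 0, 0, 0, 1], [0.0007, 0, 0.002, 0, 0, 0, 1], [0.0007, 0, 0.0022, 0, 0, 0, 1], [0.0007, 0, 0.0022, 0, 0, 0, 1], [0.0007, 0, 0.0022, 0, 0, 0, 1]])

```text
clock: 27.85
tool_pos: [0.5056, -0.3906, 0.2097]
orientation: [[1.0, -0.0, 0.0], [-0.0, -1.0, -0.0], [0.0, 0.0, -1.0]]
force: [-0.4, 0.2, -1.1]
opening: 0.0211
```

Request:
carry_out(motion=[[0, 0, 0, 0, 0, 0, 0], [0, 0, 0, 0, 0, 0, -0.5], [0, 0, 0, 0, 0, 0, -1], [0, 0, 0, 0, 0, 0, -1], [0, 0, 0, 0, 0, 0, -1], [0, 0, 0, 0, 0, 0, -1], [0, 0, 0, 0, 0, 0, -1], [0, 0, 0, 0, 0, 0, -1], [0, 0, 0, 0, 0, 0, -1], [0, 0, 0, 0, 0, 0, -1]])

```text
clock: 28.68
tool_pos: [0.5056, -0.3905, 0.2096]
orientation: [[1.0, -0.0, 0.0], [-0.0, -1.0, -0.0], [0.0, 0.0, -1.0]]
force: [-1.0, 0.9, -0.8]
opening: 0.0798
```

Run:
```python
from h import *
im=snap('scene','s22')
s=arm.state();p=s['tool_pos'];print(p,s['clock'],s['force'],s['opening'])
cv2.imwrite('pics/s22c.png',cv2.resize(im[260:390,140:260,::-1],None,fx=4.5,fy=4.5,interpolation=3))
```

```text
[ 0.50560418 -0.39050824  0.20961024] 28.7333 [0.06352155 0.61501362 0.08692697] 0.0823237330904694
```

View pics/s22c.png

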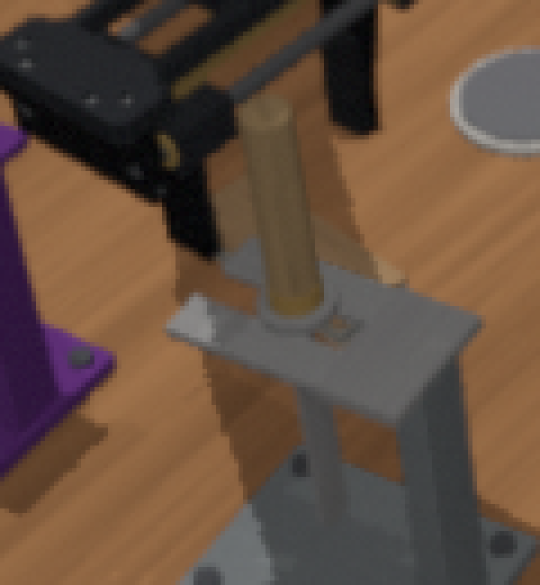

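Request:
carry_out(motion=[[0, 0, -0.015, 0, 0, 0, -1], [0, 0, -0.035, 0, 0, 0, -1], [0, 0, -0.06, 0, 0, 0, -1], [0, 0, -0.085, 0, 0, 0, -1], [0, 0, -0.11, 0, 0, 0, -1], [-0.005, -0.01, -0.13, 0, 0, 0, -1], [-0.015, -0.035, -0.13, 0, 0, 0, -1], [-0.02, -0.06, -0.13, 0, 0, 0, -1], [-0.025, -0.085, -0.13, 0, 0, 0, -1], [-0.03, -0.11, -0.13, 0, 0, 0, -1]])

```text
clock: 29.57
tool_pos: [0.4752, -0.2794, 0.3397]
orientation: [[1.0, -0.0, 0.0], [-0.0, -1.0, -0.0], [0.0, 0.0, -1.0]]
force: [1.1, 0.2, 0.5]
opening: 0.0874
```

Run:
```python
from h import *
im=snap('scene','s23');t=snap('top','t23')
s=arm.state();p=s['tool_pos'];print(p,s['clock'],s['force'],s['opening'])
cv2.imwrite('pics/t23c.png',cv2.resize(t[120:300,130:420,::-1],None,fx=2.75,fy=2.75,interpolation=3))
cv2.imwrite('pics/s23c.png',cv2.resize(im[230:410,130:330,::-1],None,fx=3.2,fy=3.2,interpolation=3))
```

```text
[ 0.47619342 -0.27645095  0.34080841] 29.6667 [0.91366456 0.0236638  0.55311528] 0.08712542771358091
```

View pics/t23c.png

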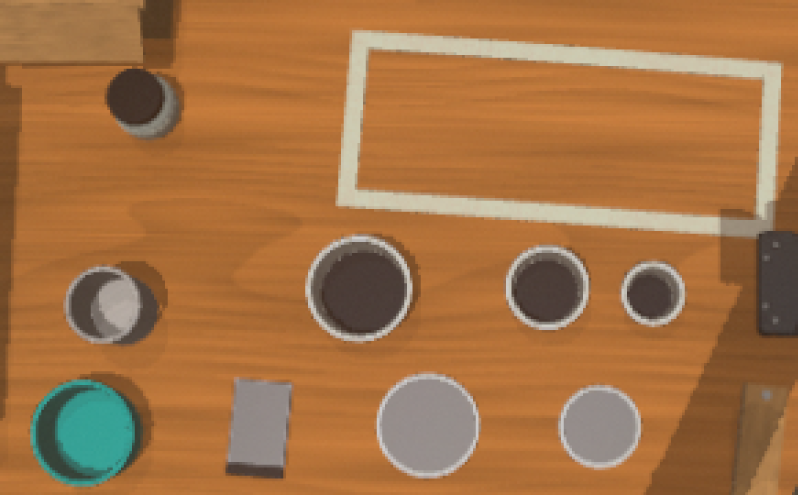

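View pics/s23c.png

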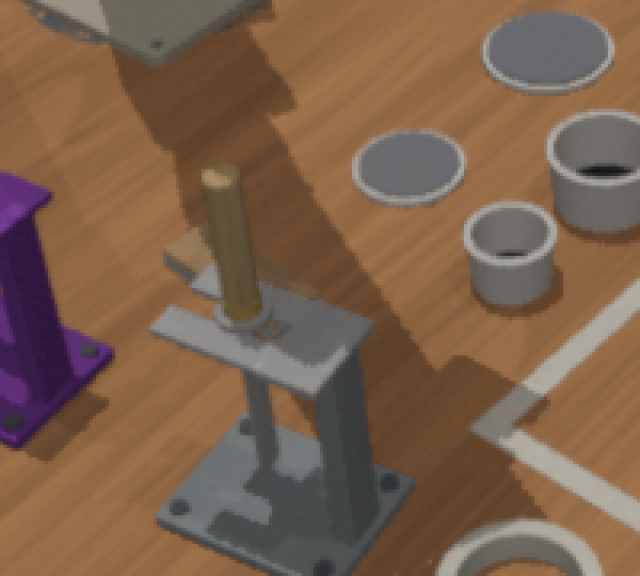

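```bash
cat >> h.py <<'E'
from scipy.spatial.transform import Rotation as Ro
def Rt(yaw,tilt):
    B=np.array([[1,0,0],[0,-1,0],[0,0,-1.]])
    return Ro.from_euler('z',yaw,degrees=True).as_matrix()@B@Ro.from_euler('y',tilt,degrees=True).as_matrix()
def go(p,R):
    s=arm.state(); O=s['orientation']
    return (O.T@(np.array(p)-s['tool_pos'])).round(4).tolist(), Ro.from_matrix(O.T@R).as_rotvec().round(3).tolist()
def push(c,tgt,Rf,o,tilt,tipz=.012,back=.02):
    c=np.array(c[:2]);tgt=np.array(tgt);d=tgt-c;L=np.hypot(*d);d/=L;yaw=np.degrees(np.arctan2(d[1],d[0]))
    R=Rt(yaw,tilt); k=np.sqrt(Rf**2-(o/2)**2); tip=R@[.0095,0,.008]
    f=lambda a:np.r_[a[0]-tip[0],a[1]-tip[1],tipz-tip[2]]
    return dict(yaw=yaw,L=L,R=R,start=f(c-d*(k+back)),contact=f(c-d*k),end=f(tgt-d*k),clos=1-2*o/.087)
E
python3 - <<'E'
from h import *
cc=lambda p:(np.array(p,float)+.5)/2.75-.5+np.array((130,120))
for n,p,z in[('wide',(360,288),.058),('mid',(547.5,287.5),.05),('nar',(653,293.5),.044)]:
    print(n,unp('top',cc(p),z).round(4))
q=push((.5027,-.143),(.67,-.175),.0285,.032,8)
print(q); 
print(go(q['start']+[0,0,.25],q['R']))
E
```

```text
wide [[0.5009 0.1531 0.058 ]]
mid [[ 0.5064 -0.0356  0.05  ]]
nar [[ 0.5032 -0.143   0.044 ]]
{'yaw': np.float64(-10.828355800448271), 'L': np.float64(0.17033287997330404), 'R': array([[ 0.97263575, -0.18786743,  0.13669504],
       [-0.18603911, -0.9821944 , -0.02614609],
       [ 0.1391731 ,  0.        , -0.99026807]]), 'start': array([ 0.4495575 , -0.13283527,  0.0186    ]), 'contact': array([ 0.46920139, -0.13659262,  0.0186    ]), 'end': array([ 0.63650139, -0.16859262,  0.0186    ]), 'clos': 0.2643678160919539}
([-0.0261, -0.1437, 0.0722], [-0.014, 0.137, 0.194])
```

Request:
carry_out(motion=[[-0.004, -0.02, 0.01, -0.002, 0.02, 0.028, 0], [-0.008, -0.045, 0.02, -0.004, 0.04, 0.055, 0.264], [-0.012, -0.07, 0.03, -0.006, 0.06, 0.085, 0.264], [-0.016, -0.095, 0.045, -0.008, 0.08, 0.113, 0.264], [-0.02, -0.12, 0.06, -0.01, 0.1, 0.141, 0.264], [-0.0261, -0.1437, 0.0722, -0.012, 0.12, 0.17, 0.264], [-0.0261, -0.1437, 0.0722, -0.014, 0.137, 0.194, 0.264], [-0.0261, -0.1437, 0.0722, -0.014, 0.137, 0.194, 0.264], [-0.0261, -0.1437, 0.0722, -0.014, 0.137, 0.194, 0.264], [-0.0261, -0.1437, 0.0722, -0.014, 0.137, 0.194, 0.264]])

```text
clock: 30.5
tool_pos: [0.4499, -0.1381, 0.268]
orientation: [[0.972, -0.194, 0.135], [-0.192, -0.981, -0.027], [0.138, 0.001, -0.99]]
force: [-0.2, 0.8, -0.7]
opening: 0.034
```

Run:
```python
from h import *
q=push((.5031,-.143),(.67,-.175),.0285,.032,8)
s=arm.state();print(s['tool_pos'],s['opening'],s['orientation'].round(3).tolist(),s['joint_positions'].round(1))
print(go(q['start'],q['R']),go(q['start']+[0,0,.03],q['R']))
```

```text
[ 0.44994596 -0.13808903  0.26799392] 0.03404963593646464 [[0.972, -0.194, 0.135], [-0.192, -0.981, -0.027], [0.138, 0.001, -0.99]] [ 30.4  -8.  -16.9 105.9  -2.7  73.9 -87.1]
([-0.0353, -0.0054, 0.2469], [0.002, 0.002, -0.006]) ([-0.0312, -0.0054, 0.2172], [0.002, 0.002, -0.006])
```

Request:
carry_out(motion=[[-0.003, -0.003, 0.02, 0, 0, 0, 0.264], [-0.006, -0.0054, 0.045, 0, 0, 0, 0.264], [-0.01, -0.0054, 0.07, 0, 0, 0, 0.264], [-0.014, -0.0054, 0.095, 0, 0, 0, 0.264], [-0.017, -0.0054, 0.12, 0, 0, 0, 0.264], [-0.021, -0.0054, 0.145, 0, 0, 0, 0.264], [-0.024, -0.0054, 0.17, 0, 0, 0, 0.264], [-0.028, -0.0054, 0.195, 0, 0, 0, 0.264], [-0.0312, -0.0054, 0.217, 0, 0, 0, 0.264], [-0.0312, -0.0054, 0.217, 0, 0, 0, 0.264]])

```text
clock: 31.33
tool_pos: [0.4471, -0.1316, 0.0443]
orientation: [[0.973, -0.194, 0.128], [-0.192, -0.981, -0.025], [0.13, -0.0, -0.991]]
force: [-1.2, -0.6, -0.6]
opening: 0.0319
```

Run:
```python
from h import *
q=push((.5031,-.143),(.67,-.175),.0285,.032,8)
im=snap('scene','s24')
s=arm.state();print(s['tool_pos'],s['opening'],s['force'],s['clock'],s['joint_positions'].round(1))
print(go(q['start'],q['R']))
p=s['tool_pos'];O=s['orientation']
cv2.imwrite('pics/s24c.png',cv2.resize(im[190:340,200:360,::-1],None,fx=4,fy=4,interpolation=3))
print(((proj('scene',[p+O@[.0095,a,.008] for a in(-.017,.017)])-[200,190])*4).round())
```

```text
[ 0.44832227 -0.13176423  0.04659482] 0.032159015572968276 [ 0.26095755 -0.31471436  0.30504419] 31.3833 [ 29.2   4.1 -18.8 122.9   1.9  45.6 -92. ]
([-0.0019, 0.0007, 0.028], [0.001, 0.006, -0.006])
[[329. 401.]
 [284. 428.]]
```

View pics/s24c.png

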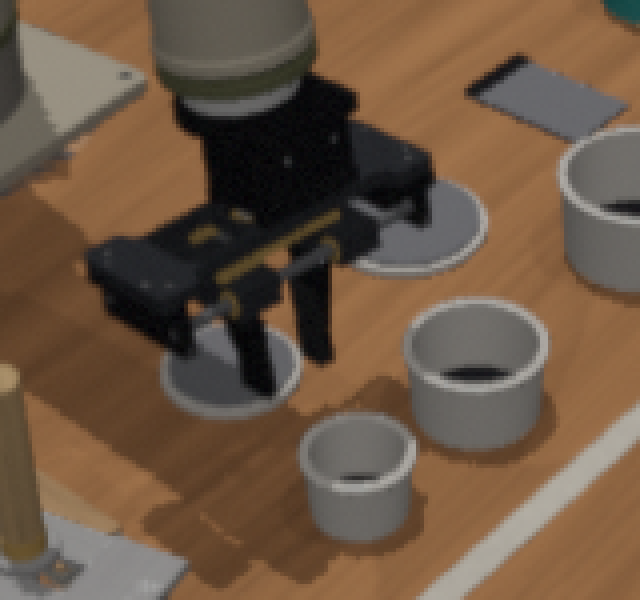

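Request:
carry_out(motion=[[0, 0, 0.01, 0, 0, 0, 0.264], [-0.001, 0, 0.02, 0, 0.003, -0.003, 0.264], [-0.002, 0, 0.026, 0, 0.006, -0.006, 0.264], [-0.002, 0, 0.026, 0, 0.006, -0.006, 0.264], [-0.002, 0, 0.026, 0, 0.006, -0.006, 0.264]])

```text
clock: 31.8
tool_pos: [0.4514, -0.132, 0.0227]
orientation: [[0.972, -0.188, 0.141], [-0.185, -0.982, -0.029], [0.144, 0.002, -0.99]]
force: [0.3, 0.0, 0.6]
opening: 0.0322
```

Run:
```python
from h import *
q=push((.5031,-.143),(.67,-.175),.0285,.032,8)
im=snap('scene','s25')
s=arm.state();print(s['tool_pos'],s['opening'],s['force'],s['clock'])
print(go(q['start'],q['R']),go(q['contact'],q['R']),go(q['end'],q['R']))
cv2.imwrite('pics/s25c.png',cv2.resize(im[190:340,200:360,::-1],None,fx=4,fy=4,interpolation=3))
```

```text
[ 0.45155746 -0.13201608  0.02290153] 0.03192487148186842 [ 0.52927118 -0.03762236  0.79955631] 31.85
([-0.002, 0.0011, 0.0041], [0.002, -0.005, 0.001]) ([0.0178, 0.0011, 0.0069], [0.002, -0.005, 0.001]) ([0.1859, 0.0012, 0.0314], [0.002, -0.005, 0.001])
```

View pics/s25c.png

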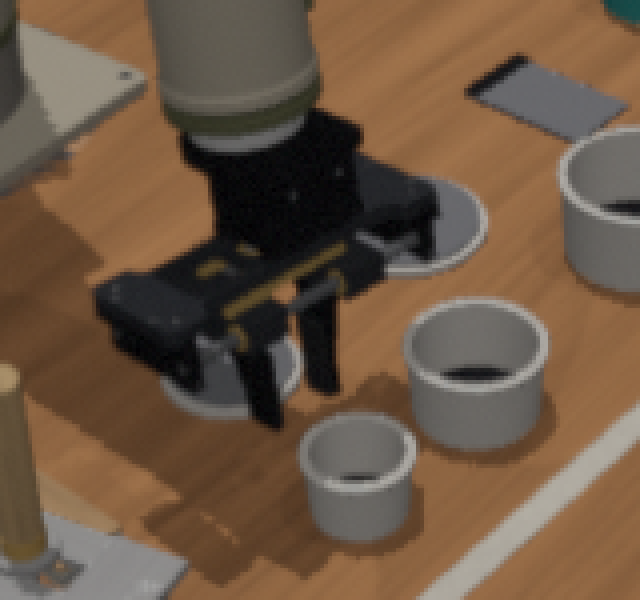

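Request:
carry_out(motion=[[0.005, 0.001, 0.005, 0, 0, 0, 0.264], [0.012, 0.001, 0.006, 0, 0, 0, 0.264], [0.018, 0.001, 0.0068, 0, 0, 0, 0.264], [0.024, 0.001, 0.0078, 0, 0, 0, 0.264], [0.03, 0.001, 0.0087, 0, 0, 0, 0.264], [0.037, 0.001, 0.0097, 0, 0, 0, 0.264], [0.044, 0.001, 0.0107, 0, 0, 0, 0.264], [0.051, 0.001, 0.0117, 0, 0, 0, 0.264], [0.058, 0.001, 0.0127, 0, 0, 0, 0.264], [0.065, 0.001, 0.0138, 0, 0, 0, 0.264]])

```text
clock: 32.68
tool_pos: [0.5166, -0.1453, 0.0177]
orientation: [[0.972, -0.187, 0.14], [-0.185, -0.982, -0.028], [0.143, 0.002, -0.99]]
force: [-0.7, 0.1, 0.9]
opening: 0.0319
```

Run:
```python
from h import *
q=push((.5031,-.143),(.67,-.175),.0285,.032,8)
im=snap('scene','s26')
s=arm.state();print(s['tool_pos'],s['opening'],s['force'],s['clock'])
print(go(q['contact'],q['R']),go(q['end'],q['R']))
cv2.imwrite('pics/s26c.png',cv2.resize(im[190:340,200:360,::-1],None,fx=4,fy=4,interpolation=3))
```

```text
[ 0.51795821 -0.14549697  0.01803033] 0.03208642489685747 [0.24138052 0.05969558 0.48127628] 32.7333
([-0.0486, 0.0003, -0.0077], [0.001, -0.005, 0.001]) ([0.1196, 0.0005, 0.0169], [0.001, -0.005, 0.001])
```

View pics/s26c.png

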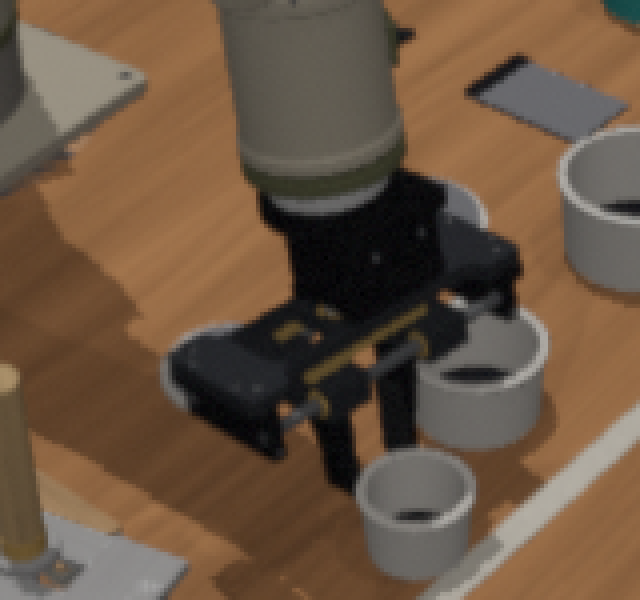

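Request:
carry_out(motion=[[0.007, 0, 0.001, 0, 0, 0, 0.264], [0.015, 0, 0.0021, 0, 0, 0, 0.264], [0.023, 0, 0.0032, 0, 0, 0, 0.264], [0.031, 0, 0.0044, 0, 0, 0, 0.264], [0.039, 0, 0.0055, 0, 0, 0, 0.264], [0.047, 0, 0.0066, 0, 0, 0, 0.264], [0.055, 0, 0.0078, 0, 0, 0, 0.264], [0.063, 0, 0.0089, 0, 0, 0, 0.264], [0.071, 0, 0.01, 0, 0, 0, 0.264], [0.079, 0, 0.0112, 0, 0, 0, 0.264]])

```text
clock: 33.57
tool_pos: [0.5951, -0.1603, 0.018]
orientation: [[0.972, -0.187, 0.14], [-0.185, -0.982, -0.028], [0.143, 0.002, -0.99]]
force: [0.2, 0.5, 0.0]
opening: 0.0321
```

Request:
carry_out(motion=[[0.007, 0, 0.001, 0, 0, 0, 0.264], [0.014, 0, 0.002, 0, 0, 0, 0.264], [0.021, 0, 0.003, 0, 0, 0, 0.264], [0.027, 0, 0.0038, 0, 0, 0, 0.264], [0.032, 0, 0.0045, 0, 0, 0, 0.264], [0.036, 0, 0.0051, 0, 0, 0, 0.264], [0.038, 0, 0.0054, 0, 0, 0, 0.264], [0.039, 0, 0.0055, 0, 0, 0, 0.264], [0.039, 0, 0.0055, 0, 0, 0, 0.264]])

```text
clock: 34.32
tool_pos: [0.633, -0.1676, 0.0181]
orientation: [[0.972, -0.188, 0.14], [-0.185, -0.982, -0.028], [0.143, 0.002, -0.99]]
force: [-0.1, -0.0, 0.3]
opening: 0.0318
```

Run:
```python
from h import *
im=snap('scene','s27');t=snap('top','t27')
s=arm.state();print(s['tool_pos'],s['opening'],s['force'],s['clock'])
cv2.imwrite('pics/s27c.png',cv2.resize(im[190:400,250:450,::-1],None,fx=2.8,fy=2.8,interpolation=3))
```

```text
[ 0.63289221 -0.16756207  0.01819457] 0.03221981501945625 [-0.09494991  0.67952206  1.32780254] 34.4167
```

View pics/s27c.png

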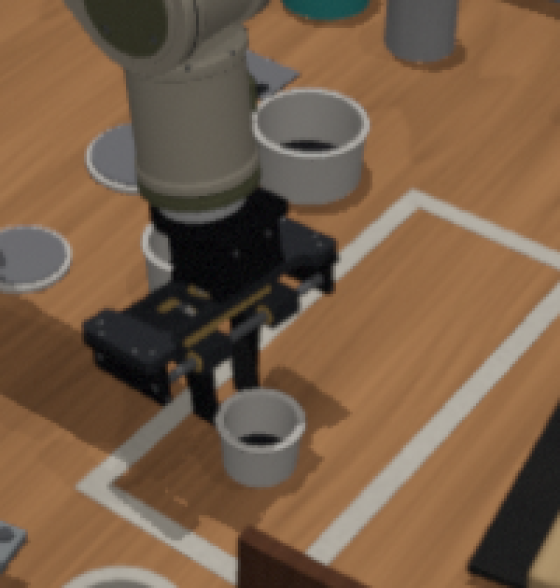

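Request:
carry_out(motion=[[-0.01, 0, -0.0014, 0, 0, 0, 0.264], [-0.025, 0, -0.0035, 0, 0, 0, 0.264], [-0.04, 0, -0.0056, 0, 0, 0, 0.264], [-0.04, 0, -0.015, 0, 0, 0, 0.264], [-0.037, 0, -0.035, 0, 0, 0, 0.264], [-0.034, 0, -0.06, 0, 0, 0, 0.264], [-0.03, 0, -0.085, 0, 0, 0, 0.264], [-0.026, 0, -0.11, 0, 0, 0, 0.264], [-0.022, 0, -0.135, 0, 0, 0, 0], [-0.022, 0, -0.135, 0, 0, 0, 0]])

```text
clock: 35.25
tool_pos: [0.5961, -0.1602, 0.1556]
orientation: [[0.971, -0.187, 0.149], [-0.185, -0.982, -0.031], [0.152, 0.002, -0.988]]
force: [0.5, -0.7, 0.9]
opening: 0.0384
```

Run:
```python
from h import *
im=snap('scene','s28');t=snap('top','t28')
s=arm.state();print(s['tool_pos'],s['opening'],s['force'],s['clock'])
cv2.imwrite('pics/s28c.png',cv2.resize(im[190:390,230:450,::-1],None,fx=3,fy=3,interpolation=3))
cv2.imwrite('pics/t28c.png',cv2.resize(t[120:300,230:430,::-1],None,fx=3,fy=3,interpolation=3))
```

```text
[ 0.59378323 -0.15987283  0.1504931 ] 0.04144537890655518 [-0.10092397  0.12571732  0.23079979] 35.35
```

View pics/s28c.png

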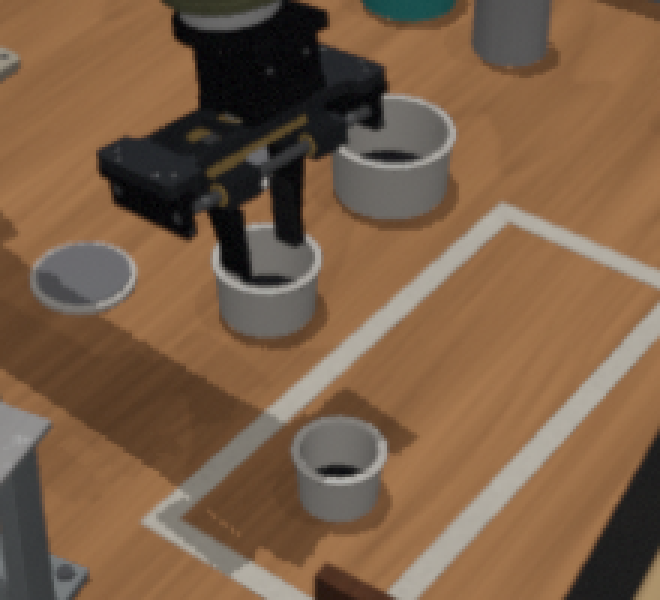

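View pics/t28c.png

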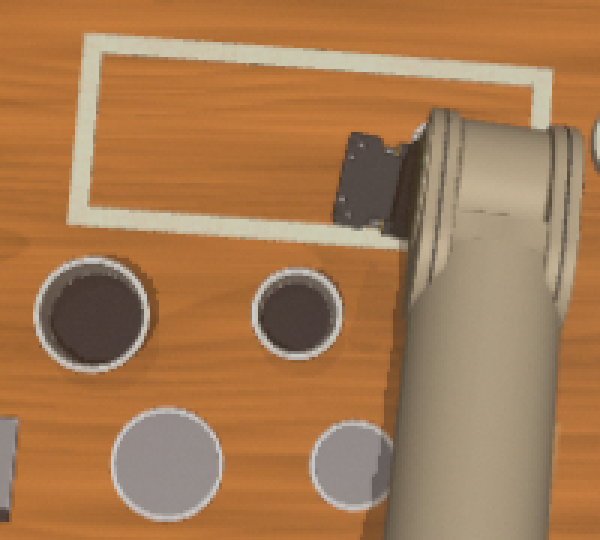

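Run:
```python
from h import *
cc=lambda p:(np.array(p,float)+.5)/3-.5+np.array((230,120))
m=unp('top',cc((297,313.5)),.05)[0];w=unp('top',cc((92,315)),.058)[0];print(m,w)
cs=lambda p:(np.array(p,float)+.5)/3-.5+np.array((230,190))
print('nar scene',unp('scene',cs((339,449)),.044),'mid scene',unp('scene',cs((267,258)),.05))
q=push(m,(.67,-.05),.0385,.044,8)
print(q['yaw'],q['start'],q['end'],q['clos'])
print(go(q['start']+[0,0,.132],q['R']))
```

```text
[ 0.50651861 -0.03531747  0.05      ] [0.50016519 0.15375467 0.058     ]
nar scene [[ 0.66350362 -0.17296464  0.044     ]] mid scene [[ 0.50674759 -0.03749853  0.05      ]]
-5.132058684160474 [ 0.44465159 -0.02976109  0.0186    ] [ 0.62805281 -0.04623265  0.0186    ] -0.011494252873563315
([-0.169, -0.0998, -0.0253], [0.016, -0.007, -0.098])
```

Request:
carry_out(motion=[[-0.016, -0.01, -0.003, 0.002, -0.001, -0.01, -0.011], [-0.036, -0.021, -0.006, 0.004, -0.002, -0.02, -0.011], [-0.058, -0.034, -0.009, 0.006, -0.003, -0.035, -0.011], [-0.08, -0.047, -0.012, 0.008, -0.004, -0.05, -0.011], [-0.102, -0.06, -0.016, 0.01, -0.005, -0.065, -0.011], [-0.124, -0.073, -0.019, 0.012, -0.006, -0.08, -0.011], [-0.146, -0.086, -0.022, 0.015, -0.007, -0.09, -0.011], [-0.169, -0.0998, -0.0253, 0.016, -0.007, -0.098, -0.011], [-0.169, -0.0998, -0.0253, 0.016, -0.007, -0.098, -0.011], [-0.169, -0.0998, -0.0253, 0.016, -0.007, -0.098, -0.011]])

```text
clock: 36.18
tool_pos: [0.4427, -0.0291, 0.1489]
orientation: [[0.987, -0.088, 0.135], [-0.087, -0.996, -0.012], [0.136, 0.0, -0.991]]
force: [0.5, -0.4, -0.2]
opening: 0.0439
```

Run:
```python
from h import *
q=push((.5066,-.036),(.67,-.05),.0385,.044,8)
s=arm.state();print(s['tool_pos'],s['opening'],s['clock'],s['joint_positions'].round(1))
print(go(q['start']+[0,0,.01],q['R']))
```

```text
[ 0.44273521 -0.02907827  0.14891029] 0.0438993165492805 36.1833 [ 23.1  -7.  -24.2 119.3  -2.4  59.4 -95.1]
([-0.0142, 0.0014, 0.1195], [0.0, 0.004, -0.002])
```

Request:
carry_out(motion=[[-0.002, 0.001, 0.018, 0, 0.004, -0.002, -0.011], [-0.005, 0.0014, 0.04, 0, 0.004, -0.002, -0.011], [-0.008, 0.0014, 0.062, 0, 0.004, -0.002, -0.011], [-0.01, 0.0014, 0.084, 0, 0.004, -0.002, -0.011], [-0.012, 0.0014, 0.104, 0, 0.004, -0.002, -0.011], [-0.0142, 0.0014, 0.118, 0, 0.004, -0.002, -0.011], [-0.0142, 0.0014, 0.1215, 0, 0.004, -0.002, -0.011], [-0.0142, 0.0014, 0.1215, 0, 0.004, -0.002, -0.011], [-0.0142, 0.0014, 0.1215, 0, 0.004, -0.002, -0.011]])

```text
clock: 36.93
tool_pos: [0.4464, -0.0313, 0.0274]
orientation: [[0.986, -0.088, 0.14], [-0.087, -0.996, -0.012], [0.14, -0.001, -0.99]]
force: [0.2, -0.1, -0.6]
opening: 0.0441
```

Run:
```python
from h import *
q=push((.5066,-.036),(.67,-.05),.0385,.044,8)
im=snap('scene','s29')
s=arm.state();print(s['tool_pos'],s['opening'],s['force'],s['clock'])
print(go(q['start'],q['R']),go(q['contact'],q['R']),go(q['end'],q['R']))
cv2.imwrite('pics/s29c.png',cv2.resize(im[170:340,230:400,::-1],None,fx=3.4,fy=3.4,interpolation=3))
```

```text
[ 0.44668176 -0.03129455  0.02778128] 0.04399963707036084 [0.10311438 0.58478925 0.58308111] 36.9833
([-0.0033, -0.0004, 0.0088], [-0.0, -0.002, -0.002]) ([0.0165, -0.0005, 0.0116], [-0.0, -0.002, -0.002]) ([0.1789, -0.0008, 0.0348], [-0.0, -0.002, -0.002])
```

View pics/s29c.png

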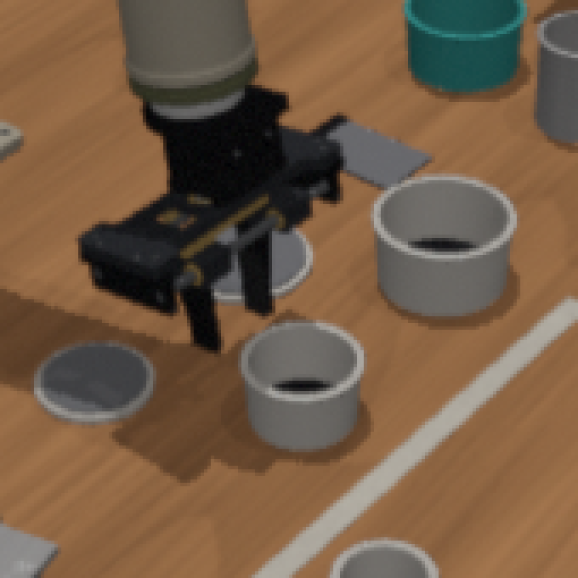

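Request:
carry_out(motion=[[-0.001, 0, 0.006, 0, 0, 0, -0.011], [0.005, 0, 0.01, 0, 0, 0, -0.011], [0.011, 0, 0.0108, 0, 0, 0, -0.011], [0.017, 0, 0.0117, 0, 0, 0, -0.011], [0.023, 0, 0.0125, 0, 0, 0, -0.011], [0.03, 0, 0.0135, 0, 0, 0, -0.011], [0.038, 0, 0.0147, 0, 0, 0, -0.011], [0.046, 0, 0.0158, 0, 0, 0, -0.011], [0.054, 0, 0.017, 0, 0, 0, -0.011], [0.062, 0, 0.0181, 0, 0, 0, -0.011]])

```text
clock: 37.82
tool_pos: [0.5104, -0.0367, 0.0177]
orientation: [[0.986, -0.087, 0.14], [-0.086, -0.996, -0.012], [0.14, -0.0, -0.99]]
force: [-2.0, 0.8, 1.6]
opening: 0.044
```

Run:
```python
from h import *
q=push((.5066,-.036),(.67,-.05),.0385,.044,8)
im=snap('scene','s30')
s=arm.state();print(s['tool_pos'],s['opening'],s['force'],s['clock'])
print(go(q['end'],q['R']))
cv2.imwrite('pics/s30c.png',cv2.resize(im[170:340,230:400,::-1],None,fx=3.4,fy=3.4,interpolation=3))
```

```text
[ 0.51193897 -0.03682499  0.01807151] 0.04408279206459376 [0.71346671 0.10570349 0.39022991] 37.8667
([0.1154, -0.0006, 0.016], [-0.0, -0.002, -0.002])
```

View pics/s30c.png

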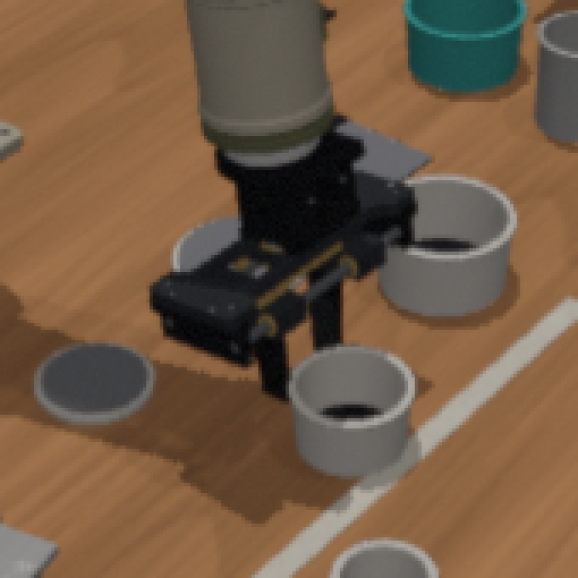

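Request:
carry_out(motion=[[0.007, 0, 0.001, 0, 0, 0, -0.011], [0.015, 0, 0.0021, 0, 0, 0, -0.011], [0.023, 0, 0.0032, 0, 0, 0, -0.011], [0.031, 0, 0.0044, 0, 0, 0, -0.011], [0.039, 0, 0.0055, 0, 0, 0, -0.011], [0.047, 0, 0.0066, 0, 0, 0, -0.011], [0.055, 0, 0.0077, 0, 0, 0, -0.011], [0.063, 0, 0.0088, 0, 0, 0, -0.011], [0.071, 0, 0.0099, 0, 0, 0, -0.011], [0.079, 0, 0.011, 0, 0, 0, -0.011]])

```text
clock: 38.7
tool_pos: [0.5898, -0.0437, 0.0179]
orientation: [[0.986, -0.087, 0.139], [-0.086, -0.996, -0.012], [0.14, -0.0, -0.99]]
force: [-0.2, 1.3, -1.3]
opening: 0.044
```

Request:
carry_out(motion=[[0.007, 0, 0.001, 0, 0, 0, -0.011], [0.014, 0, 0.002, 0, 0, 0, -0.011], [0.02, 0, 0.0028, 0, 0, 0, -0.011], [0.026, 0, 0.0036, 0, 0, 0, -0.011], [0.03, 0, 0.0042, 0, 0, 0, -0.011], [0.033, 0, 0.0046, 0, 0, 0, -0.011], [0.035, 0, 0.0049, 0, 0, 0, -0.011], [0.035, 0, 0.0049, 0, 0, 0, -0.011], [0.035, 0, 0.0049, 0, 0, 0, -0.011]])

```text
clock: 39.45
tool_pos: [0.6243, -0.0467, 0.0181]
orientation: [[0.986, -0.087, 0.14], [-0.086, -0.996, -0.012], [0.14, -0.0, -0.99]]
force: [-0.3, -0.7, -0.0]
opening: 0.044
```

Request:
carry_out(motion=[[-0.01, 0, -0.0014, 0, 0, 0, -0.011], [-0.025, 0, -0.0035, 0, 0, 0, -0.011], [-0.04, 0, -0.0056, 0, 0, 0, -0.011], [-0.04, 0, -0.015, 0, 0, 0, -0.011], [-0.037, 0, -0.035, 0, 0, 0, -0.011], [-0.034, 0, -0.06, 0, 0, 0, -0.011], [-0.03, 0, -0.085, 0, 0, 0, -0.011], [-0.026, 0, -0.11, 0, 0, 0, -0.011], [-0.022, 0, -0.135, 0, 0, 0, -0.38], [-0.022, 0, -0.135, 0, 0, 0, -0.38]])

```text
clock: 40.28
tool_pos: [0.5872, -0.0432, 0.1554]
orientation: [[0.985, -0.087, 0.149], [-0.086, -0.996, -0.013], [0.149, -0.0, -0.989]]
force: [0.7, 0.1, 0.1]
opening: 0.0512
```

Run:
```python
from h import *
im=snap('scene','s31');t=snap('top','t31')
s=arm.state();print(s['tool_pos'],s['opening'],s['force'],s['clock'])
cv2.imwrite('pics/s31c.png',cv2.resize(im[190:390,230:450,::-1],None,fx=3,fy=3,interpolation=3))
cv2.imwrite('pics/t31c.png',cv2.resize(t[120:300,230:430,::-1],None,fx=3,fy=3,interpolation=3))
```

```text
[ 0.58484997 -0.04332988  0.15044462] 0.056404047445658044 [0.05737932 1.28355941 0.05719905] 40.3833
```

View pics/s31c.png

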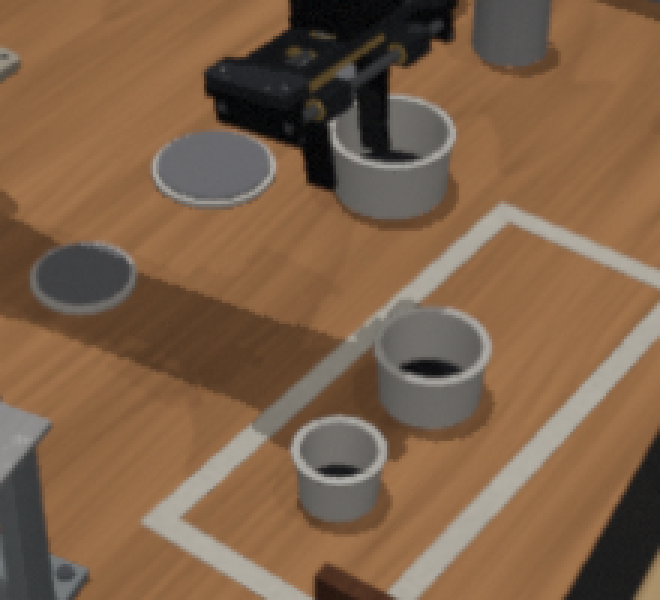

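View pics/t31c.png

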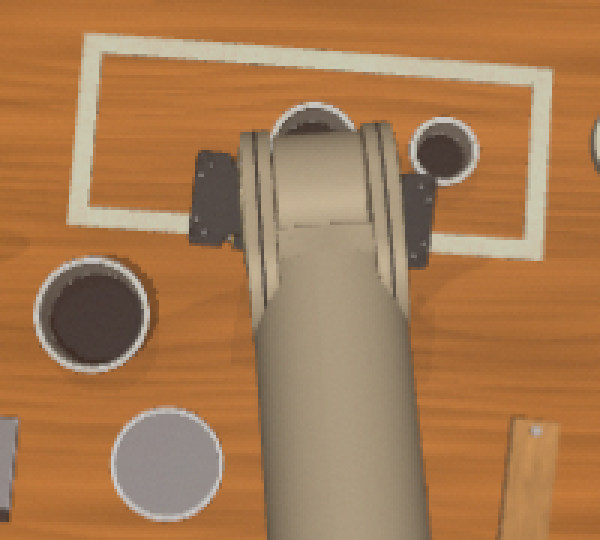

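Run:
```python
from h import *
cs=lambda p:(np.array(p,float)+.5)/3-.5+np.array((230,190))
ct=lambda p:(np.array(p,float)+.5)/3-.5+np.array((230,120))
print('mid',unp('scene',cs((432,340)),.05),'nar',unp('scene',cs((339,449)),.044),unp('top',ct((445,151)),.044),'wide',unp('scene',cs((392,135)),.058))
q=push((.5005,.1535),(.67,.095),.0495,.06,8)
print(q['yaw'],q['start'],q['end'],q['clos'])
print(go(q['start']+[0,0,.132],q['R']))
```

```text
mid [[ 0.66098759 -0.04670823  0.05      ]] nar [[ 0.66350362 -0.17296464  0.044     ]] [[ 0.663882  -0.1718296  0.044    ]] wide [[0.50420572 0.14691914 0.058     ]]
-19.04123073843935 [0.43443018 0.17630286 0.0186    ] [0.62283586 0.11127789 0.0186    ] -0.3793103448275863
([-0.1673, -0.2056, -0.0243], [-0.035, -0.004, 0.242])
```

Request:
carry_out(motion=[[-0.014, -0.018, -0.002, -0.003, 0, 0.02, -0.38], [-0.03, -0.037, -0.0045, -0.006, -0.001, 0.045, -0.38], [-0.047, -0.058, -0.007, -0.01, -0.001, 0.068, -0.38], [-0.064, -0.079, -0.0095, -0.014, -0.002, 0.093, -0.38], [-0.081, -0.1, -0.012, -0.017, -0.002, 0.118, -0.38], [-0.098, -0.121, -0.0145, -0.021, -0.002, 0.142, -0.38], [-0.115, -0.142, -0.017, -0.024, -0.003, 0.167, -0.38], [-0.132, -0.163, -0.0195, -0.028, -0.003, 0.192, -0.38], [-0.15, -0.184, -0.022, -0.032, -0.004, 0.217, -0.38], [-0.1673, -0.2056, -0.0243, -0.035, -0.004, 0.242, -0.38]])

```text
clock: 41.22
tool_pos: [0.4319, 0.177, 0.1486]
orientation: [[0.936, -0.327, 0.127], [-0.324, -0.945, -0.046], [0.135, 0.002, -0.991]]
force: [-0.1, 0.6, 0.6]
opening: 0.0603
```

Request:
carry_out(motion=[[0, 0, 0, 0, 0, 0, -0.38], [0, 0, 0, 0, 0, 0, -0.38]])

```text
clock: 41.38
tool_pos: [0.4324, 0.1773, 0.1488]
orientation: [[0.938, -0.323, 0.128], [-0.32, -0.946, -0.045], [0.136, 0.002, -0.991]]
force: [1.1, 0.4, -0.2]
opening: 0.06
```

Run:
```python
from h import *
q=push((.5005,.1535),(.67,.095),.0495,.06,8)
s=arm.state();print(s['tool_pos'],s['opening'],s['clock'],s['joint_positions'].round(1))
print(go(q['start']+[0,0,.01],q['R']))
```

```text
[0.43238738 0.17730758 0.1487742 ] 0.060045941575083375 41.3833 [   5.5   -1.2  -37.3  114.2    6.    62.1 -143.2]
([-0.0141, 0.0001, 0.1194], [0.001, 0.004, 0.004])
```

Run:
```python
from h import *
q=push((.5005,.1535),(.67,.113),.0495,.06,8)
print(q['yaw'],go(q['start']+[0,0,.132],q['R']),go(q['start']+[0,0,.01],q['R']))
```

```text
-13.438188158350643 ([0.0028, 0.0071, -0.0014], [0.014, 0.004, -0.093]) ([-0.0138, 0.0069, 0.1194], [0.014, 0.004, -0.093])
```

Request:
carry_out(motion=[[0.001, 0.003, 0, 0.007, 0.002, -0.047, -0.38], [0.0028, 0.0071, 0, 0.014, 0.004, -0.093, -0.38], [0, 0.007, 0.016, 0.014, 0.004, -0.093, -0.38], [-0.003, 0.007, 0.036, 0.014, 0.004, -0.093, -0.38], [-0.006, 0.007, 0.058, 0.014, 0.004, -0.093, -0.38], [-0.009, 0.007, 0.08, 0.014, 0.004, -0.093, -0.38], [-0.012, 0.007, 0.1, 0.014, 0.004, -0.093, -0.38], [-0.0138, 0.0069, 0.117, 0.014, 0.004, -0.093, -0.38], [-0.0138, 0.0069, 0.122, 0.014, 0.004, -0.093, -0.38], [-0.0138, 0.0069, 0.122, 0.014, 0.004, -0.093, -0.38]])

```text
clock: 42.22
tool_pos: [0.433, 0.1674, 0.025]
orientation: [[0.962, -0.237, 0.133], [-0.234, -0.972, -0.034], [0.137, 0.001, -0.991]]
force: [-0.5, 0.4, 0.2]
opening: 0.06
```

Run:
```python
from h import *
q=push((.5005,.1535),(.67,.113),.0495,.06,8)
im=snap('scene','s32');t=snap('top','t32')
s=arm.state();print(s['tool_pos'],s['opening'],s['clock'],s['force'],s['joint_positions'].round(1))
print(go(q['start'],q['R']),go(q['contact'],q['R']),go(q['end'],q['R']))
cv2.imwrite('pics/s32c.png',cv2.resize(im[150:320,260:430,::-1],None,fx=3.4,fy=3.4,interpolation=3))
```

```text
[0.43423156 0.16851818 0.02704685] 0.05994038751999934 42.3167 [ 0.01569828  0.24891233 -0.78137477] [   3.6    8.5  -36.3  122.2   15.    46.2 -145.8]
([-0.0031, -0.0008, 0.0081], [0.0, -0.001, -0.004]) ([0.0167, -0.0009, 0.0109], [0.0, -0.001, -0.004]) ([0.1892, -0.0015, 0.0353], [0.0, -0.001, -0.004])
```

View pics/s32c.png

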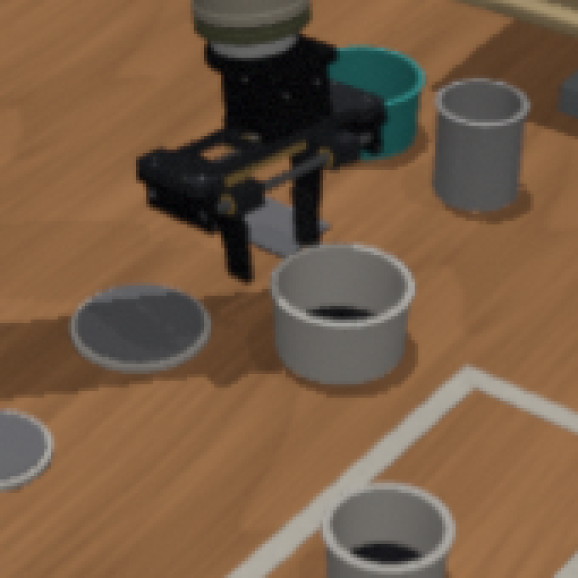

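Request:
carry_out(motion=[[0.001, 0, 0.005, 0, 0, 0, -0.38], [0.004, 0, 0.0085, 0, 0, 0, -0.38], [0.008, 0, 0.0093, 0, 0, 0, -0.38], [0.012, 0, 0.0099, 0, 0, 0, -0.38], [0.014, 0, 0.0102, 0, 0, 0, -0.38]])

```text
clock: 42.73
tool_pos: [0.4494, 0.165, 0.0187]
orientation: [[0.962, -0.236, 0.137], [-0.234, -0.972, -0.033], [0.141, -0.0, -0.99]]
force: [-0.1, -0.4, -0.1]
opening: 0.0602
```

Run:
```python
from h import *
q=push((.5005,.1535),(.67,.113),.0495,.06,8)
s=arm.state();print(s['tool_pos'],s['opening'],s['clock'],s['force'],s['joint_positions'].round(1))
print(go(q['contact'],q['R']),go(q['end'],q['R']))
```

```text
[0.44943557 0.16501764 0.01866516] 0.060223334086305085 42.7333 [-0.13690902 -0.41092422 -0.10280126] [   3.3   10.8  -35.1  121.    16.7   45.5 -145.9]
([0.0024, -0.0007, 0.0004], [0.0, -0.001, -0.004]) ([0.175, -0.0013, 0.0249], [0.0, -0.001, -0.004])
```

Request:
carry_out(motion=[[0.006, 0, 0.0008, 0, 0, 0, -0.38], [0.013, 0, 0.0018, 0, 0, 0, -0.38], [0.02, 0, 0.0028, 0, 0, 0, -0.38], [0.027, 0, 0.0038, 0, 0, 0, -0.38], [0.034, 0, 0.0048, 0, 0, 0, -0.38], [0.041, 0, 0.0058, 0, 0, 0, -0.38]])

```text
clock: 43.23
tool_pos: [0.4895, 0.1552, 0.0183]
orientation: [[0.962, -0.236, 0.136], [-0.233, -0.972, -0.033], [0.14, -0.0, -0.99]]
force: [-1.2, 0.8, 1.5]
opening: 0.06
```

Run:
```python
from h import *
q=push((.5005,.1535),(.67,.113),.0495,.06,8)
im=snap('scene','s33')
s=arm.state();print(s['tool_pos'],s['opening'],s['clock'],s['force'],s['joint_positions'].round(1))
print(go(q['contact'],q['R']),go(q['end'],q['R']))
cv2.imwrite('pics/s33c.png',cv2.resize(im[150:320,260:430,::-1],None,fx=3.4,fy=3.4,interpolation=3))
```

```text
[0.4908002  0.15474114 0.01854042] 0.05968600896550065 43.2833 [-0.1936376  -1.13153459 -0.10591614] [   4.2   14.9  -33.2  116.4   18.7   46.4 -143.7]
([-0.0398, -0.0009, -0.0057], [0.0, -0.002, -0.004]) ([0.1328, -0.0016, 0.0188], [0.0, -0.002, -0.004])
```

View pics/s33c.png

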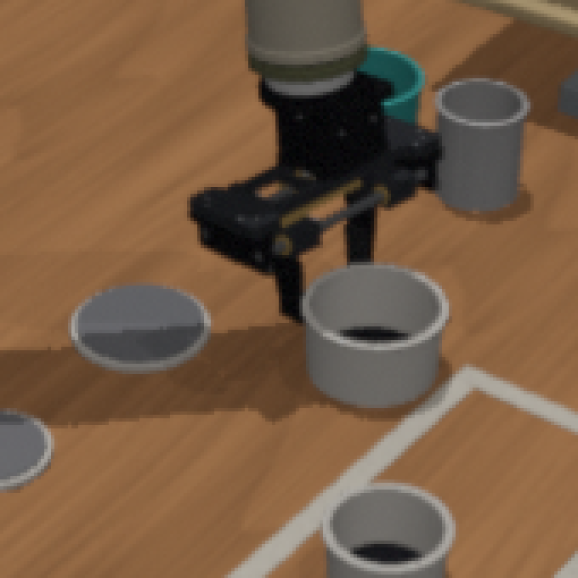

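Moving nicely; joint 7 is backing off its limit. Continue.

Request:
carry_out(motion=[[0.006, 0, 0.0009, 0, 0, 0, -0.38], [0.014, 0, 0.002, 0, 0, 0, -0.38], [0.022, 0, 0.0031, 0, 0, 0, -0.38], [0.03, 0, 0.0042, 0, 0, 0, -0.38], [0.038, 0, 0.0054, 0, 0, 0, -0.38], [0.046, 0, 0.0065, 0, 0, 0, -0.38], [0.054, 0, 0.0077, 0, 0, 0, -0.38], [0.062, 0, 0.0088, 0, 0, 0, -0.38], [0.07, 0, 0.0099, 0, 0, 0, -0.38], [0.078, 0, 0.011, 0, 0, 0, -0.38]])

```text
clock: 44.12
tool_pos: [0.5661, 0.1366, 0.0184]
orientation: [[0.962, -0.236, 0.136], [-0.233, -0.972, -0.033], [0.14, -0.0, -0.99]]
force: [-1.1, -0.7, -0.2]
opening: 0.0603
```

Run:
```python
from h import *
q=push((.5005,.1535),(.67,.113),.0495,.06,8)
im=snap('scene','s34')
s=arm.state();print(s['tool_pos'],s['opening'],s['clock'],s['force'],s['joint_positions'].round(1))
print(go(q['end'],q['R']))
cv2.imwrite('pics/s34c.png',cv2.resize(im[150:350,260:460,::-1],None,fx=2.9,fy=2.9,interpolation=3))
```

```text
[0.56758966 0.13591569 0.01857994] 0.06021052823264968 44.1667 [ 0.33999139 -0.73579974  0.30991137] [   5.3   22.3  -30.4  106.9   21.2   48.9 -139.7]
([0.0545, -0.0018, 0.0077], [0.0, -0.002, -0.004])
```

View pics/s34c.png

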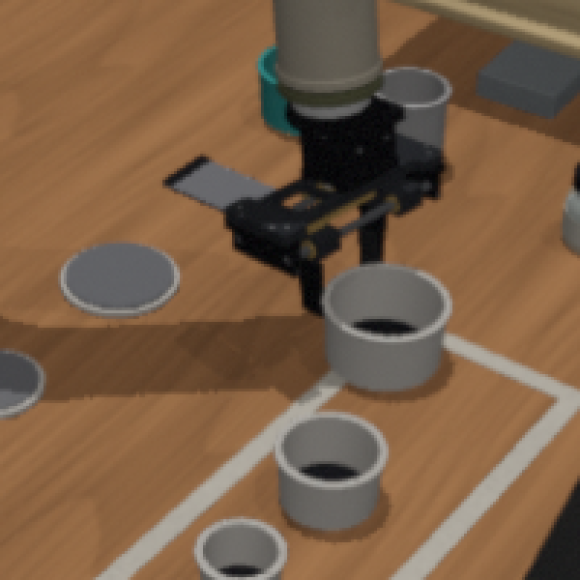

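Request:
carry_out(motion=[[0.007, 0, 0.001, 0, 0, 0, -0.38], [0.015, 0, 0.0021, 0, 0, 0, -0.38], [0.023, 0, 0.0032, 0, 0, 0, -0.38], [0.031, 0, 0.0044, 0, 0, 0, -0.38], [0.039, 0, 0.0055, 0, 0, 0, -0.38], [0.046, 0, 0.0065, 0, 0, 0, -0.38], [0.051, 0, 0.0072, 0, 0, 0, -0.38], [0.054, 0, 0.0076, 0, 0, 0, -0.38], [0.055, 0, 0.0077, 0, 0, 0, -0.38], [0.055, 0, 0.0077, 0, 0, 0, -0.38]])

```text
clock: 45.0
tool_pos: [0.6194, 0.1237, 0.0185]
orientation: [[0.962, -0.236, 0.136], [-0.233, -0.972, -0.033], [0.14, -0.0, -0.99]]
force: [-0.4, -0.4, -0.1]
opening: 0.0602
```

Request:
carry_out(motion=[[-0.01, 0, -0.0014, 0, 0, 0, -0.38], [-0.025, 0, -0.0035, 0, 0, 0, -0.38], [-0.04, 0, -0.0056, 0, 0, 0, -0.38], [-0.042, 0, -0.015, 0, 0, 0, -0.38], [-0.039, 0, -0.035, 0, 0, 0, -0.38], [-0.036, 0, -0.06, 0, 0, 0, -0.38], [-0.032, 0, -0.085, 0, 0, 0, -0.38], [-0.028, 0, -0.11, 0, 0, 0, -0.38], [-0.024, 0, -0.135, 0, 0, 0, -0.38], [-0.02, 0, -0.16, 0, 0, 0, -0.38]])

```text
clock: 45.83
tool_pos: [0.5781, 0.1338, 0.1764]
orientation: [[0.962, -0.235, 0.137], [-0.233, -0.972, -0.033], [0.141, -0.0, -0.99]]
force: [-0.1, 0.6, 1.0]
opening: 0.0602
```

Run:
```python
from h import *
s=arm.state();print(s['tool_pos'],s['opening'],s['clock'],s['force'],s['joint_positions'].round(1))
print(go([.42,.10,.33],Rt(0,0)))
```

```text
[0.5781157  0.1338042  0.17644038] 0.06018793841108142 45.8333 [-0.12042495  0.59807197  0.9636421 ] [   8.7   13.3  -33.1   96.8   13.2   66.  -131.7]
([-0.1226, 0.07, -0.1726], [0.016, -0.141, -0.237])
```

Request:
carry_out(motion=[[-0.01, 0.005, -0.02, 0.002, -0.014, -0.024, -0.38], [-0.024, 0.013, -0.035, 0.003, -0.028, -0.047, -0.38], [-0.037, 0.021, -0.052, 0.005, -0.042, -0.07, -0.38], [-0.05, 0.028, -0.07, 0.006, -0.056, -0.095, -0.38], [-0.063, 0.036, -0.088, 0.008, -0.07, -0.12, -0.38], [-0.076, 0.043, -0.106, 0.01, -0.085, -0.142, -0.38], [-0.089, 0.05, -0.124, 0.011, -0.1, -0.166, -0.38], [-0.1, 0.057, -0.141, 0.013, -0.113, -0.19, -0.38], [-0.111, 0.064, -0.157, 0.014, -0.127, -0.213, -0.38], [-0.1226, 0.07, -0.1726, 0.016, -0.141, -0.237, -0.38]])

```text
clock: 46.67
tool_pos: [0.4193, 0.1, 0.3295]
orientation: [[1.0, 0.001, -0.0], [0.001, -1.0, -0.001], [-0.0, 0.001, -1.0]]
force: [0.2, 0.0, -0.1]
opening: 0.0599
```

Run:
```python
from h import *
im=snap('scene','s35');t=snap('top','t35')
cv2.imwrite('pics/t35c.png',cv2.resize(t[120:300,230:430,::-1],None,fx=3,fy=3,interpolation=3))
s=arm.state();print(s['tool_pos'],s['clock'])
```

```text
[0.41993296 0.1001716  0.33085831] 46.7667
```

View pics/t35c.png

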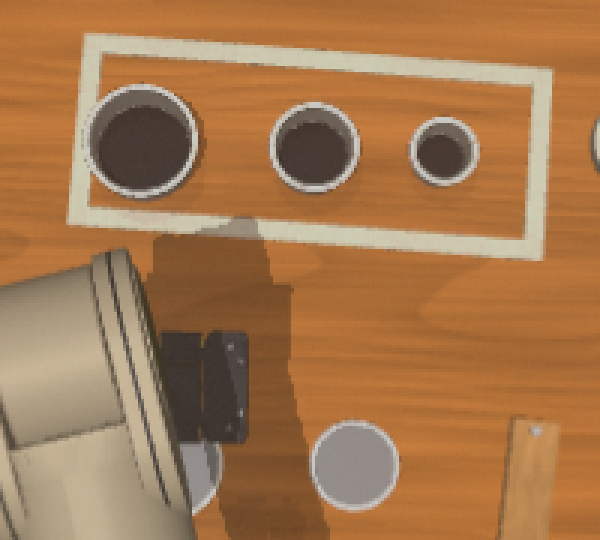

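View pics/s35.png

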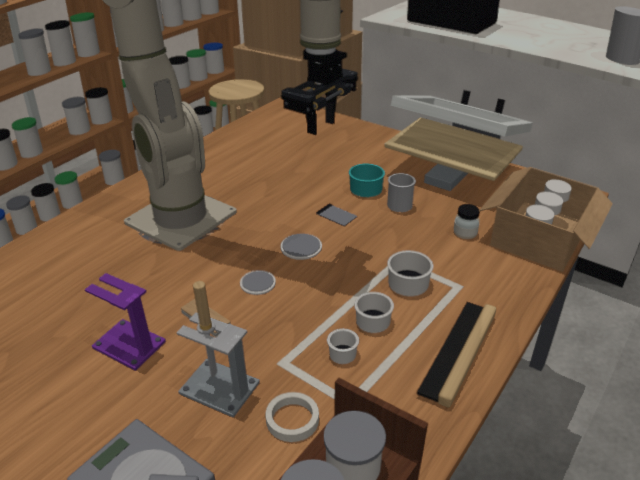

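Run:
```python
from h import *
ct=lambda p:(np.array(p,float)+.5)/3-.5+np.array((230,120))
A,B,C,D=unp('top',[ct(p) for p in[(84.5,33.5),(552.5,69),(542.5,260.5),(66,224)]],0)[:,:2]
ctr=(A+B+C+D)/4; ux=(A-D+B-C);ux/=np.hypot(*ux); uy=np.array([-ux[1],ux[0]]);print(ctr,ux,np.hypot(*(A-D)),np.hypot(*(A-B)))
for n,p,z,r in[('wide',(141.5,141),.058,.052),('mid',(315,147.5),.05,.041),('nar',(445,151),.044,.031)]:
    w=unp('top',ct(p),z)[0,:2];l=[(w-ctr)@ux,(w-ctr)@uy];print(n,w.round(4),'margins',round(.095-abs(l[0])-r,4),round(.23-abs(l[1])-r,4))
# bystander change between first and last pictures
a=cv2.imread('pics/t0.png').astype(int);b=cv2.imread('pics/t35.png').astype(int)
for n,(x,y,h) in dict(pot=(170,231,20),turq=(161,277,22),sw=(224,276,18),lidm=(348,275,18),jar=(181,157,16),roll=(444,168,20),brown=(407,281,20)).items(): print(n,np.abs(a-b)[y-h:y+h,x-h:x+h].mean().round(1))
a=cv2.imread('pics/s0.png').astype(int);b=cv2.imread('pics/s35.png').astype(int)
print('lidw scene',np.abs(a-b)[232:260,278:324].mean(), 'spat',np.abs(a-b)[280:400,180:260].mean())
```

```text
[ 0.67498354 -0.04763342] [ 0.9984906  -0.05492293] 0.18918561412836324 0.45963819290274655
wide [0.6639 0.1129] margins 0.0231 0.0183
mid [ 0.6629 -0.0491] margins 0.042 0.1869
nar [ 0.6639 -0.1718] margins 0.0597 0.0744
pot 1.6
turq 1.5
sw 20.3
lidm 6.0
jar 1.5
roll 1.8
brown 1.6
lidw scene 6.135351966873706 spat 3.742951388888889
```

Run:
```python
from h import *
print(arm.job_done())
```

```text
the job is handed in; nothing more can be done
None
```

The job is done and handed in. All three tubs were there. I dipped the spatula in the wide, mid and narrow tubs in that order, then in the wash pot. Each dip reached about 1 cm above the bottom and held for at least half a second. I then hung it back in the rack by its collar and pushed the three tubs low down, along the table, into the taped outline.

**Final checks:**
- **Tubs:** the last top picture shows all three upright inside the outline. The smallest margins from rim to outer tape edge are 18 mm (wide), 42 mm (mid) and 60 mm (narrow).
- **Spatula:** it hangs upright with its collar on the fork.
- **Bystanders:** before/after comparison shows no sign of movement in the wash pot, turquoise tub, jar, roll of tape and the flat brown piece near the rack. The lids and the flat grey piece, partly shadowed or behind the arm in the top view, look unmoved in the scene picture.
- **Limits:** the reported wrist forces stayed within a few newtons, and the job took about 47 s.

**What did not go to plan:**
- **Mid tub knocked:** it was knocked about 4 cm aside after its dip, so I measured it again before pushing it.
- **Fingertips:** they look about 2 cm higher in the pictures than the stated geometry. I allowed for this in the grip and the pushes.
- **Joint 7:** it reached -145.9°, against a limit of -149.2°, during the wide-tub push.

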